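Free the swivel mirror and hold it so the scanner reads the code label

TASK

With the blue flat-blade screwdriver, give the mirror's slotted lock screw a quarter turn anticlockwise to free the mirror, and put the screwdriver back in its hole in the rack. Then take the mirror by its yellow tab, without fingering the glass, and turn it anticlockwise until the scanner's red aiming line falls on the middle of the white code label on the coupling. It springs back if let go, so finish while still holding it steady at that angle; leave the other couplings, tools and stock where they are.

Things in the scene. Friction and masses are not known exactly. Their poses are not given: they have to be found in the camera images.
- station: Grey reading station, fixed: 18 mm base plate with a black scanner on a bracket, the swivel mirror and its lock screw. Origin on the work surface under the mirror's vertical pivot axis, z up. Seen from the pivot, anticlockwise from the station's x: the scanner at 40 degrees (176 to 240 mm away, 111 mm high), the lock screw at 150 degrees, 90 mm away.
- lens (a point): Centre of the scanner's front window, 85 mm above the work surface, 176 mm from the mirror's pivot. The scanner looks level at the mirror's pivot axis along a red aiming line.
- lock_screw (a joint): Quarter-turn captive lock screw, vertical axis: 0 = locked (starts near it), grows anticlockwise seen from above to a stop at 1.571 rad. A steel cam under the head turns with it; while locked it blocks a lug on the mirror's turntable (clear of it from about 0.7 rad). Friction 0.06 N m, stays where left.
- screw_slot (a point): Brass head of the lock screw, 29 mm across, upright: point on the screw's axis at the head's top; z up, x along the slot. The slot is 5.5 mm wide, open at both ends (28 mm long); its floor is 30 mm and the head's top 36 mm above the work surface.
- mirror_head: Swivel mirror: black 94 x 94 mm frame upright on a turntable. Origin on the vertical pivot axis, 18 mm above the work surface; z up, x = normal of the reflecting face (on the pivot axis), y along the width. A weak spring (0.04 to 0.1 N m) parks it with x at -37.5 degrees in the station's frame; it turns up to 1.0 rad anticlockwise seen from above. Frame top 132 mm above the work surface.
- mirror_tab (a point): Middle of the yellow grip tab on top of the mirror frame, on the pivot axis, 153 mm above the work surface; same axes as the mirror. The tab is 10 mm thick along x, 46 mm wide along y, and stands from 132 to 170 mm above the work surface.
- mirror_glass (a point): The silvered glass in the front of the mirror frame, 84 x 84 mm, its centre 85 mm above the work surface; x = normal of the reflecting face. Moves with the mirror.
- sight: The scanner's red aiming line after the mirror (light, cannot be touched). Origin on the mirror's pivot axis 85 mm above the work surface; x points along the reflected line, level. It turns anticlockwise twice as far as the mirror; when parked it points at -115 degrees in the station's frame.
- coupling: The red cast coupling with the white code label, standing on end on the wooden tray (18 mm high) beside the two plain ones: flange 100 mm across and 32 mm high, hub 72 mm across, 102 mm high in all, 2.6 kg. Origin at the centre of its underside, z up; the label faces its -x side.
- mark (a point): Middle of the white code label with black squares (about 50 mm wide round the hub, 66 mm high, folded 13 mm over the top rim) on the surface of the coupling's hub, 85 mm above the work surface; the label faces the coupling's -x.
- tray: Wooden tray, fixed, 388 x 130 x 18 mm with 30 mm end cleats, under the three couplings; origin at the centre of its underside, couplings in a row along its y, 115 mm apart.
- rack: Dark wooden tool rack, fixed, 72 x 200 x 80 mm, origin at the centre of its underside. Three vertical holes 22 mm in diameter and 70 mm deep in a row along its y, 60 mm apart, each with a screwdriver at the start.
- hole0 (a point): Mouth of hole 0 of the rack (y = -60 mm in the rack's frame), on its top face, 80 mm high.
- hole1 (a point): Mouth of hole 1 of the rack (y = 0 mm in the rack's frame), on its top face, 80 mm high.
- hole2 (a point): Mouth of hole 2 of the rack (y = 60 mm in the rack's frame), on its top face, 80 mm high.
- driver: Blue flat-blade screwdriver standing upright in one of the rack's holes, 0.16 kg. Origin at the foot of the handle (which rests on the rack's top face), z up along the handle. Handle square, 28 x 28 mm with flats across x and y, 85 mm long; below it a 10 mm round shank and a blade 18 mm wide along x, 3 mm thick along y, whose tip is 64 mm below the origin.
- driver_yellow: Yellow cross-head screwdriver of the same handle size in the rack; leave it. Origin at the foot of the handle.
- driver_red: Red cross-head screwdriver of the same handle size in the rack; leave it. Origin at the foot of the handle.
- plain_one: Plain red coupling without a label, same size, on the tray; origin at its underside. Leave it.
- plain_two: Plain red coupling without a label, same size, on the tray; origin at its underside. Leave it.
- sleeve_one: Steel sleeve, 64 mm across, 72 mm high, on the bench; origin at its underside. Leave it.
- sleeve_two: Steel sleeve, 64 mm across, 72 mm high, on the bench; origin at its underside. Leave it.
- tape: Roll of amber tape, 100 mm across, 25 mm high, lying on the bench; origin at its underside. Leave it.
Not all that is in view belongs to the job. What is shaped like the coupling but green is not meant.

How it is judged:
By the outcome, as a careful person would: the job done as asked, in the order asked, and still so for the second after the job is handed in, while the arm keeps its last pose, push and grip.
It also fails if it takes over 67 s, if anything falls off the work surface, if the arm or the gripper's body presses on something with over 40 N, if the wrist force passes 120 N, or if a joint passes its speed limit or range.

ROBOT

A 7-joint arm with a two-finger parallel gripper is mounted at the origin on the work surface. World frame = base frame: x ahead of the robot, y to its left, z up, the work surface at z = 0. Lengths are in m, angles in rad, forces in N, time in s.
With the tool pointing down it reaches from about 0.425 to 0.925 m from the base axis. Payload 6.8 kg.
Tool frame: the origin (TCP) lies on the centre line of the jaws, within the pads' length; the fingertips stand bot.finger_overhang ahead of it and the grasp point (between the pads) lies 3 mm ahead of it (bot.finger_overhang is the distance from the TCP to the fingertips, in m); z points along the fingers, y is the direction in which the jaws open and shut (so a half turn about z gives the same grasp; the last joint's range is limited). The gripper opens to 85 mm and grips with 20 to 120 N. Pads are 22 mm wide; open, the fingers measure 114 mm over their backs; the gripper's body (76 mm by 85 mm) begins 54 mm behind the grasp point. The pads swing forward as they close: fully open they stand 13 mm farther back than shut.
Start: joints at [1.067, 0.477, 0.022, 1.555, -0.011, 1.109, -0.083], TCP at [0.26, -0.623, 0.253] pointing down, gripper open.
Joint ranges: [-2.96, 2.96], [-0.34, 2.1], [-1.41, 1.46], [0.24, 2.44], [-1.37, 4.51], [0.17, 1.92], [-2.96, 2.96]. Speed limits (rad/s): [2.39, 2.39, 3.14, 3.14, 3.14, 3.14, 3.14].

INTERFACE

Orientations are given as a unit quaternion [w, x, y, z].
In Python, from station import bot gives the robot as it stands.
- The arm moves only by the tool drive_tool, never from a script. Its argument "increments" is text: rows parted by semicolons, each of 4 numbers parted by spaces: the shift along the world's x, y, z in m, then the turn about the world's z in rad. In form: tx ty tz spin; .... A call has 1 to 12 rows; each row shifts and turns the commanded pose from where the row before left it; what a row does not reach is not made up. A row lasts 1/12 s, in which the tool goes at most 41.7 mm and 7.16 degrees, less where a joint would pass 70% of its speed; a pose out of reach is approached as far as the arm can. A call is refused whole if a number of a shift passes 0.0417 or a number of a turn 0.125, either way. A call with a gripper value outside its range is refused whole. "grip" is the opening, from 0 (shut) to 1 (fully open), set as the call begins (left out, the last holds). The fingers move at their own pace and stop on an object; "squeeze" is the grip in N (left out, the last holds). Time passes only in rows, so rows that do not move let the fingers close. It gives the time, the measured TCP pose, the force and the opening at its end, in the units of the state.
- bot.get_obs(): the state, without advancing time (a new reading comes with each control period).
- bot.read_camera(name): name is "scene" or "top"; returns the picture (384x512x3 uint8, red, green, blue); there is no depth.
- bot.calibration(name): a dict with "fx", "fy", "cx", "cy" (pixels), "camera_from_world" (4x4, takes a point from world to camera coordinates). Camera axes: x right, y down, z forward; pixel columns grow to the right and rows downward; lengths in m; the calibration is good to about 2 mm. A picture is of the moment at which its call begins. calibration takes no time and is no camera call.
- bot.hand_in(): hands the job in, once; it reports no verdict.
The state is a dict: "t": time; "q": joint angles; "joint_vel": joint speeds; "joint_torque": joint torques, N m; "eef_pos": TCP position; "tool_rot": TCP orientation; "contact_force": force on the tool from outside, world axes, zero at the start; "torque": the same for the moment, N m; "gripper_width": opening from 0.0 (shut) to 1.0 (fully open).
Only numpy, scipy, OpenCV 4.12 (cv2) and the standard library are available. Lean on these libraries where they do the work, as an engineer would, in place of code of your own. Each camera call takes 0.05 s, during which the arm holds its last target.

## Working session

There is one attempt and no reset: what is moved stays moved. The work goes in short steps, Python scripts to look and compute and a tool call to move; the robot and the scene stay as the last step left them, time stands still between calls to the robot, and variables do not carry over. Pictures are saved under pics/ and viewed, and the job is handed in when it is done.

Besides the shell and the picture viewer there is one more tool, called after "Call:" as a command line: name --argument value ..., lists and objects as JSON in quotes. drive_tool: Moves the arm, as the interface text tells. Its arguments: {"type":"object","properties":{"increments":{"type":"string"},"grip":{"type":"number"},"squeeze":{"type":"number"}},"required":["increments"]}

```bash
mkdir -p pics; ls; python3 - <<'E'
from station import bot
import cv2
print(bot.get_obs(), bot.finger_overhang)
for n in("scene","top"):
    im=bot.read_camera(n); cv2.imwrite(f"pics/{n}0.png",im[:,:,::-1]); c=bot.calibration(n); print(n,c)
E
```

```text
pics
{'t': 0.0, 'q': array([ 1.06691525,  0.47779076,  0.02231293,  1.55646118, -0.01151674,
        1.10930106, -0.08309774]), 'joint_vel': array([-7.18212186e-04, -4.84832595e-04,  2.85997856e-03, -5.83750016e-04,
       -7.91371344e-05,  1.09944677e-03,  7.70442688e-04]), 'joint_torque': array([-1.14070635e-04, -5.96453762e+01,  1.60783432e+00, -2.81201345e+01,
        1.24856411e-02,  9.33278556e-03, -1.89495915e-05]), 'eef_pos': array([ 0.26002441, -0.62230063,  0.25232732]), 'tool_rot': array([-8.86262098e-04,  9.80479127e-01,  1.96621061e-01, -2.33300475e-04]), 'contact_force': array([ 0.50374095,  0.56349673, -0.39584084]), 'torque': array([ 0.0205216 ,  0.04781425, -0.01475867]), 'gripper_width': 0.9964199777080043} 0.022
scene {'fx': 450.5064220300204, 'fy': 450.5064220300204, 'cx': 245.46051076713988, 'cy': 184.07007704376002, 'camera_from_world': array([[ 8.89835250e-01,  4.56281955e-01, -7.07975747e-05,
        -4.35028896e-01],
       [ 3.43173874e-01, -6.69355554e-01, -6.58934621e-01,
        -9.33456320e-02],
       [-3.00707366e-01,  5.86318957e-01, -7.52200213e-01,
         1.52079811e+00],
       [ 0.00000000e+00,  0.00000000e+00,  0.00000000e+00,
         1.00000000e+00]])}
top {'fx': 360.63406741013927, 'fy': 360.63406741013927, 'cx': 254.41020137061483, 'cy': 195.07206577041438, 'camera_from_world': array([[-3.05464375e-02, -9.99515429e-01, -5.98517059e-03,
         8.77983144e-04],
       [-9.82503293e-01,  3.11260901e-02, -1.83625833e-01,
         4.87703730e-01],
       [ 1.83723148e-01,  2.71334788e-04, -9.82977991e-01,
         1.19591438e+00],
       [ 0.00000000e+00,  0.00000000e+00,  0.00000000e+00,
         1.00000000e+00]])}
```

View pics/scene0.png

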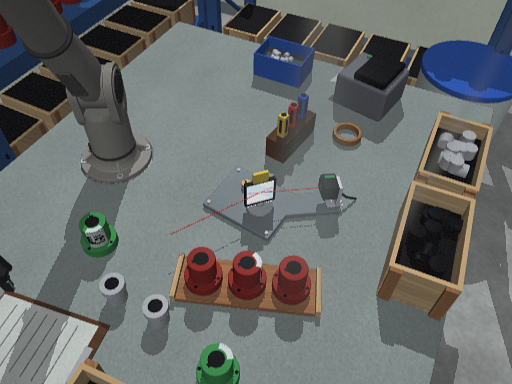

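View pics/top0.png

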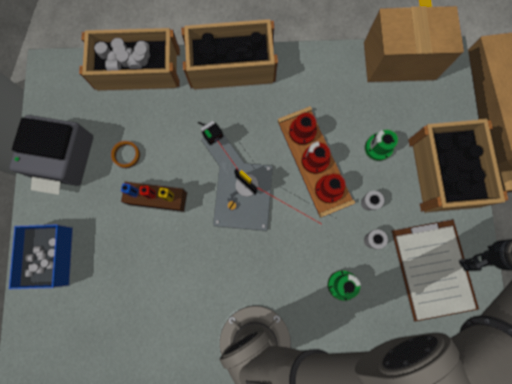

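The top view shows the rack near (153,196) with blue at (129,188), the station plate near (243,195), the couplings at (303,128), (317,156) and (331,187). I'll enlarge these areas.

```bash
python3 - <<'E'
import cv2
t=cv2.imread('pics/top0.png'); s=cv2.imread('pics/scene0.png')
def crop(im,x0,y0,w,h,k,n):
    c=cv2.resize(im[y0:y0+h,x0:x0+w],None,fx=k,fy=k,interpolation=cv2.INTER_CUBIC)
    for i in range(0,w,10): cv2.putText(c,str(x0+i),(i*k,8),0,.3,(255,255,255),1); cv2.line(c,(i*k,10),(i*k,14),(255,255,255),1)
    for i in range(0,h,10): cv2.putText(c,str(y0+i),(0,i*k+4),0,.3,(255,255,255),1)
    cv2.imwrite(n,c)
crop(t,110,170,80,60,10,'pics/c_rack.png')
crop(t,195,115,80,120,5,'pics/c_st.png')
crop(t,270,100,90,120,5,'pics/c_coup.png')
crop(s,200,160,160,100,5,'pics/c_sst.png')
crop(s,165,235,160,80,5,'pics/c_scoup.png')
crop(s,250,80,80,90,6,'pics/c_srack.png')
E
```

```text
(no output)
```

View pics/c_rack.png

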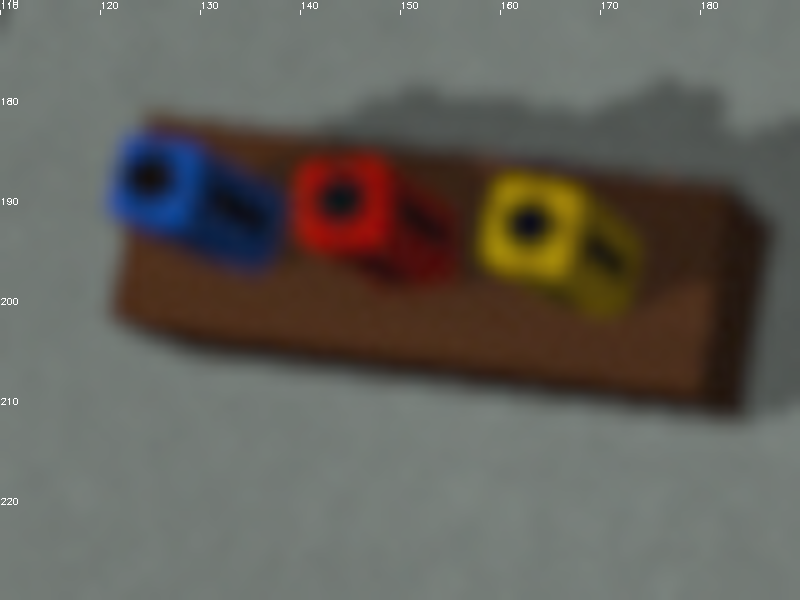

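View pics/c_st.png

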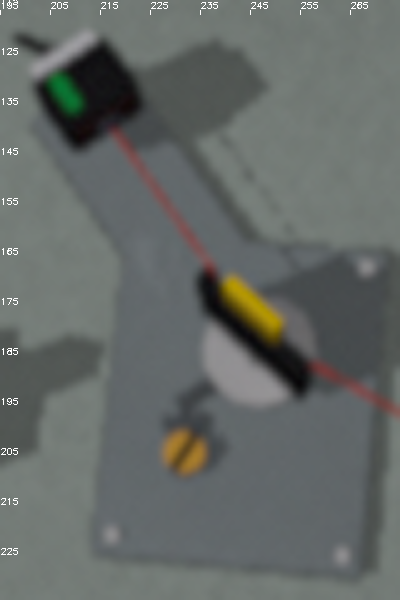

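View pics/c_coup.png

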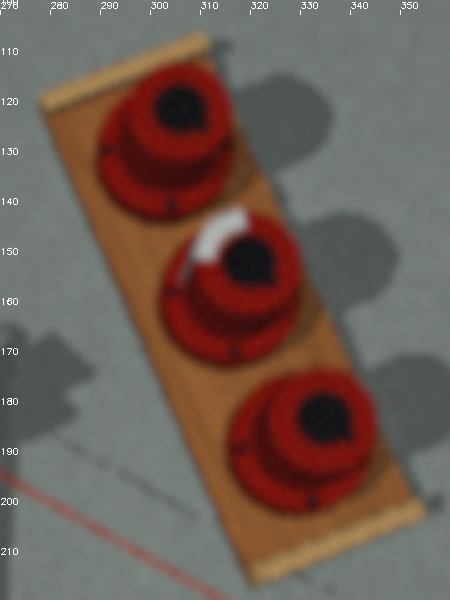

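View pics/c_sst.png

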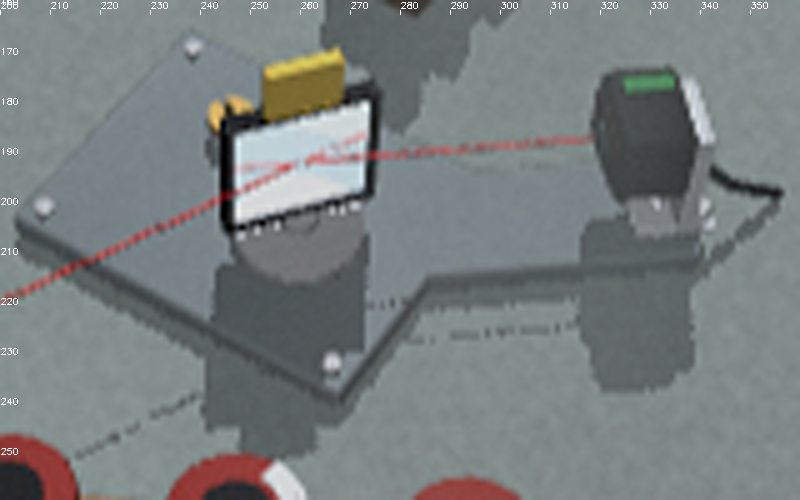

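View pics/c_scoup.png

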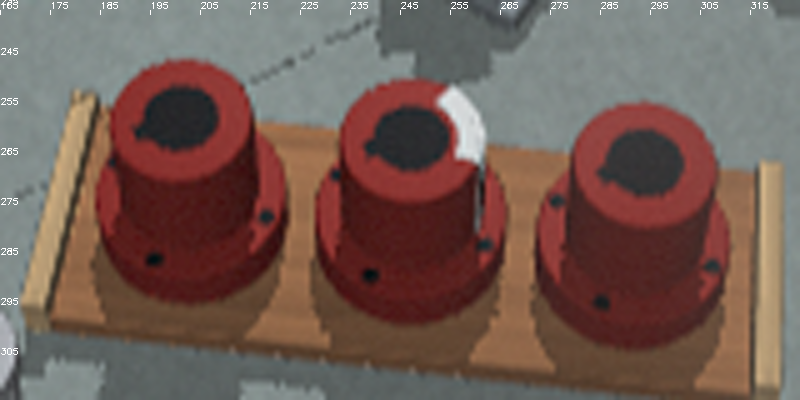

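View pics/c_srack.png

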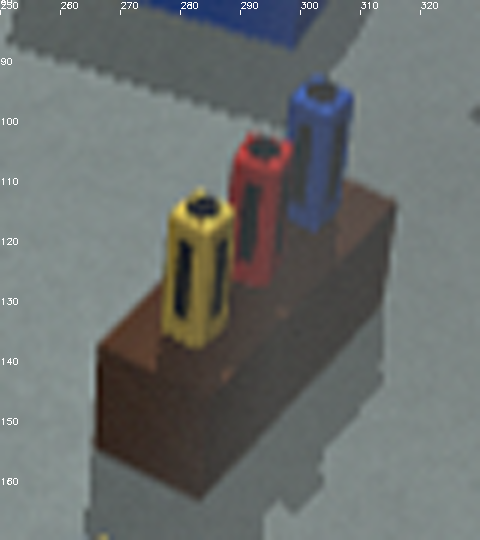

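```bash
cat > h.py <<'E'
import numpy as np, cv2
from station import bot
C={n:bot.calibration(n) for n in("scene","top")}
def proj(n,P):
    c=C[n];P=np.atleast_2d(P).astype(float);T=np.array(c["camera_from_world"])
    q=P@T[:3,:3].T+T[:3,3]
    return np.c_[c["fx"]*q[:,0]/q[:,2]+c["cx"],c["fy"]*q[:,1]/q[:,2]+c["cy"]]
def ray(n,u,v,z):
    c=C[n];T=np.array(c["camera_from_world"]);R=T[:3,:3];o=-R.T@T[:3,3]
    d=R.T@np.array([(u-c["cx"])/c["fx"],(v-c["cy"])/c["fy"],1.]);return o+d*(z-o[2])/d[2]
def crop(im,x0,y0,w,h,k,n,pts=()):
    c=cv2.resize(im[y0:y0+h,x0:x0+w],None,fx=k,fy=k,interpolation=cv2.INTER_CUBIC)
    for p in pts:
        p=(np.array(p)-[x0,y0]+.5)*k-.5
        cv2.polylines(c,[np.round(p).astype(int)],True,(0,255,0),1)
    for i in range(0,w,10): cv2.putText(c,str(x0+i),(i*k,8),0,.3,(255,255,255),1)
    for i in range(0,h,10): cv2.putText(c,str(y0+i),(0,i*k+4),0,.3,(255,255,255),1)
    cv2.imwrite(n,c)
E
python3 - <<'E'
from h import *
np.set_printoptions(precision=4,suppress=True)
k=lambda x,y,x0,y0,s:((x+.5)/s-.5+x0,(y+.5)/s-.5+y0)
for nm,p in dict(b=(151,177),r=(342,198),y=(528,222)).items(): print(nm,'top',ray('top',*k(*p,110,170,10),.165))
for nm,p in dict(b=(322,92),r=(265,149),y=(203,207)).items(): print(nm,'scene',ray('scene',*k(*p,250,80,6),.165))
print('screw',ray('top',*k(184,451,195,115,5),.036))
print('slot',ray('top',*k(170,468,195,115,5),.036),ray('top',*k(198,434,195,115,5),.036))
for p in [(232,275),(284,322),(272,343),(220,295)]: print('tab top',ray('top',*k(*p,195,115,5),.17))
for p in [(263,68),(338,47),(345,56),(268,80)]: print('tab scene',ray('scene',*k(*p,200,160,5),.17))
print('lens', ray('top',*k(113,128,195,115,5),.085))
# couplings: bore/hub top z=.12
for p in [(180,107),(250,260),(323,417)]: print('coup top',ray('top',*k(*p,270,100,5),.12))
for p in [(181,118),(411,138),(644,162)]: print('coup scene',ray('scene',*k(*p,165,235,5),.12))
E
```

```text
b top [0.5028 0.3899 0.165 ]
r top [0.4942 0.33   0.165 ]
y top [0.4847 0.2718 0.165 ]
b scene [0.501  0.3912 0.165 ]
r scene [0.4926 0.3319 0.165 ]
y scene [0.4825 0.2731 0.165 ]
screw [0.4576 0.0661 0.036 ]
slot [0.446 0.076 0.036] [0.4692 0.0562 0.036 ]
tab top [0.5466 0.0252 0.17  ]
tab top [ 0.5154 -0.0065  0.17  ]
tab top [0.5022 0.0013 0.17  ]
tab top [0.534 0.033 0.17 ]
tab scene [ 0.5101 -0.0006  0.17  ]
tab scene [0.54   0.0325 0.17  ]
tab scene [0.5464 0.0281 0.17  ]
tab scene [ 0.5165 -0.0074  0.17  ]
lens [0.6754 0.1074 0.085 ]
coup top [ 0.7208 -0.1938  0.12  ]
coup top [ 0.6126 -0.2339  0.12  ]
coup top [ 0.5052 -0.2744  0.12  ]
coup scene [ 0.5047 -0.2737  0.12  ]
coup scene [ 0.6115 -0.2319  0.12  ]
coup scene [ 0.7191 -0.1919  0.12  ]
```

```bash
python3 - <<'E'
from h import *
t=cv2.imread('pics/top0.png'); s=cv2.imread('pics/scene0.png')
def rect(cx,cy,z,a,lx,ly):
    a=np.radians(a);c,s_=np.cos(a),np.sin(a)
    return [[cx+c*x-s_*y,cy+s_*x+c*y,z] for x,y in[(-lx/2,-ly/2),(lx/2,-ly/2),(lx/2,ly/2),(-lx/2,ly/2)]]
def circ(cx,cy,z,r): return [[cx+r*np.cos(a),cy+r*np.sin(a),z] for a in np.linspace(0,6.28,40)]
drv=[(.502,.3905,-8.75),(.4934,.331,-8.75),(.4836,.2725,-8.75)]
F=[rect(x,y,z,a,.028,.028) for x,y,a in drv for z in(.08,.165)]
F+=[rect(.4934,.331,.08,-8.75,.072,.2)]
yaw=-7.5; px,py=.528,.0125
F+=[rect(px,py,.17,yaw-37.5,.01,.046),rect(px,py,.132,yaw-37.5,.01,.046)]
a=np.radians(yaw+150); F+=[circ(px+.09*np.cos(a),py+.09*np.sin(a),.036,.0145)]
a=np.radians(yaw+40); d=np.array([np.cos(a),np.sin(a)]); L=np.r_[[px,py]+.176*d,.085]
F+=[[list(L),[px,py,.085]]]
a=np.radians(yaw-115); F+=[[[px,py,.085],[px+.15*np.cos(a),py+.15*np.sin(a),.085]]]
F+=[circ(.612,-.233,.12,.036),circ(.612,-.233,.05,.05)]
for n,im in(('top',t),('scene',s)):
    P=[proj(n,f) for f in F]
    if n=='top':
        crop(im,110,170,80,60,10,'pics/o_rack.png',P);crop(im,195,115,80,120,5,'pics/o_st.png',P);crop(im,285,130,60,50,12,'pics/o_coup.png',P)
    else:
        crop(im,250,80,80,90,6,'pics/o_srack.png',P);crop(im,200,160,160,100,5,'pics/o_sst.png',P);crop(im,220,240,60,70,8,'pics/o_scoup.png',P)
E
cd pics; python3 -c "
import cv2,numpy as np
def st(a,b,o):
    A,B=cv2.imread(a),cv2.imread(b);h=max(A.shape[0],B.shape[0])
    p=lambda I:cv2.copyMakeBorder(I,0,h-I.shape[0],0,0,0)
    cv2.imwrite(o,np.hstack([p(A),p(B)]))
"
```

```text
(no output)
```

View pics/o_rack.png

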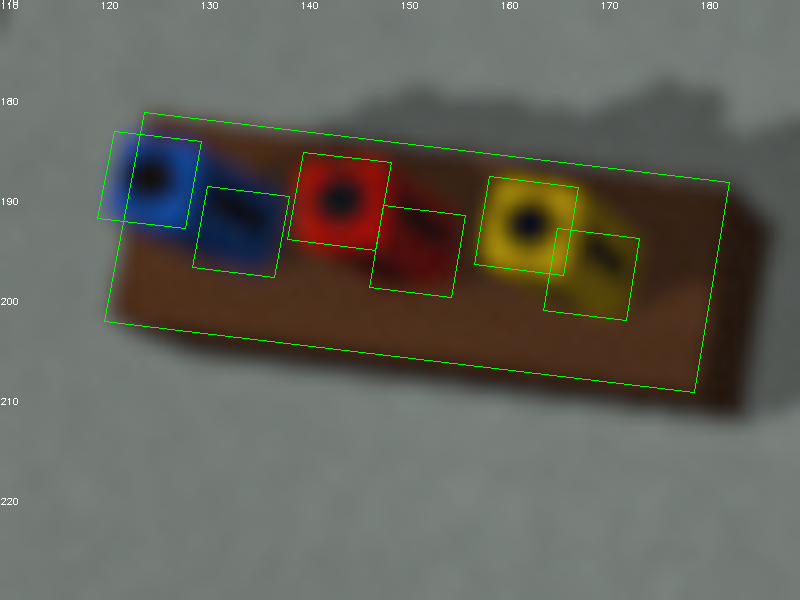

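View pics/o_st.png

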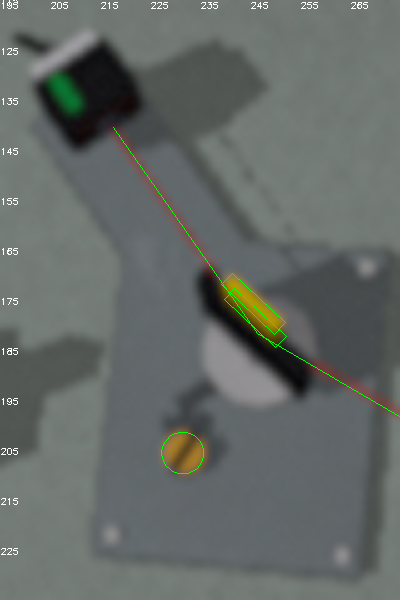

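View pics/o_coup.png

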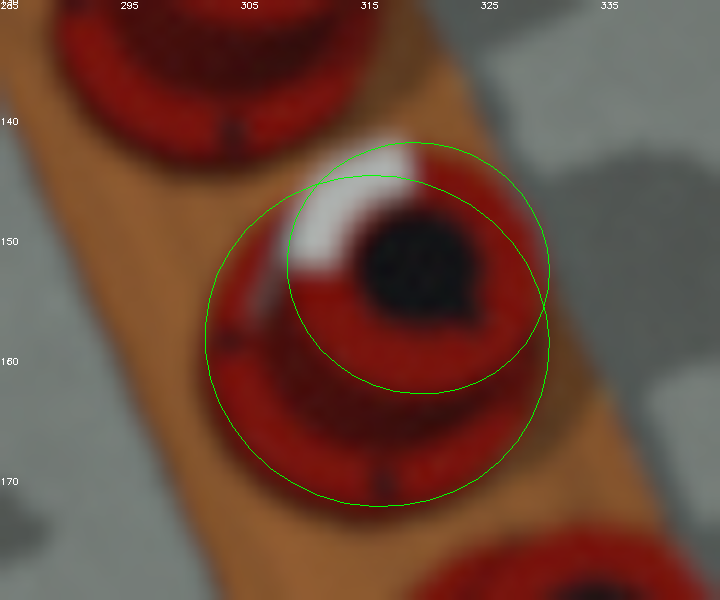

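View pics/o_srack.png

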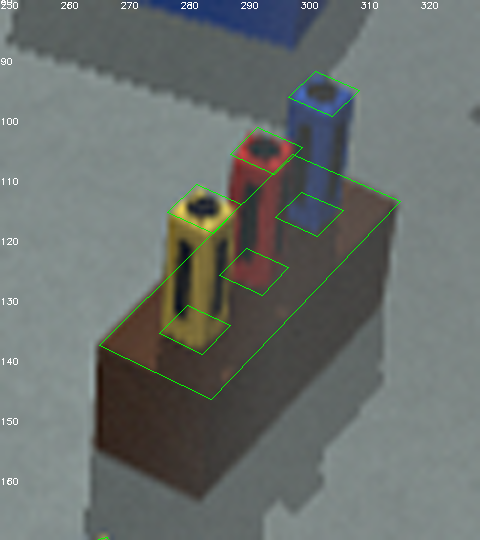

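View pics/o_sst.png

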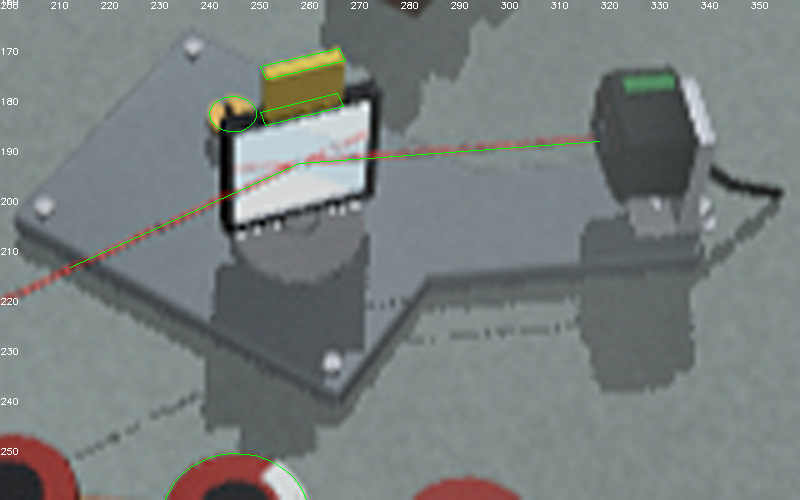

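View pics/o_scoup.png

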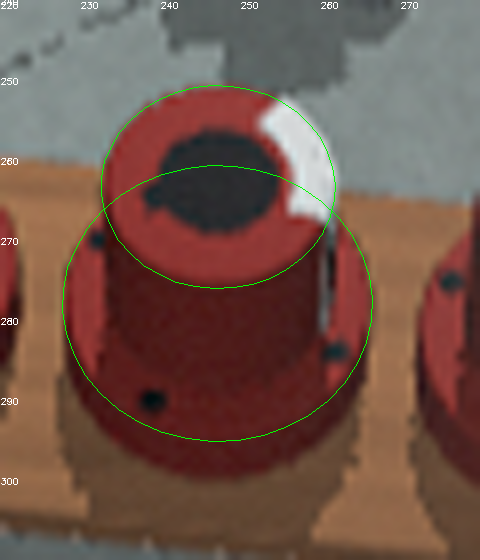

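```bash
python3 - <<'E'
from h import *
np.set_printoptions(precision=4,suppress=True)
k=lambda x,y,x0,y0,s:((x+.5)/s-.5+x0,(y+.5)/s-.5+y0)
c0=np.array([.6127,-.2335]) 
for n,ps,o,c in(('top',[(290,268),(345,270),(412,142),(415,180)],(285,130,12),(.6126,-.2339)),('scene',[(284,96),(260,120),(334,222),(290,212)],(220,240,8),(.6115,-.2319))):
    for p in ps:
        w=ray(n,*k(*p,*o),.12)[:2]-c; print(n,w,np.linalg.norm(w),np.degrees(np.arctan2(w[1],w[0])))
E
```

```text
top [0.0002 0.036 ] 0.036000485653321666 89.63437615155482
top [-0.0008  0.0209] 0.020943815669842266 92.27652898590728
top [0.0354 0.0002] 0.03535138418239949 0.31858237589070876
top [0.0244 0.0001] 0.024361541729787627 0.1522912205979494
scene [0.0044 0.037 ] 0.0372269403045394 83.13978496691252
scene [0.0017 0.0256] 0.02570508294944558 86.23735997872245
scene [0.0381 0.0034] 0.03826940165589491 5.068656398686507
scene [0.0246 0.0004] 0.024608258920138674 0.9058329698873427
```

Positions come from both cameras and agree to about 2 mm:

| Item | Position or direction (m, world) |
|---|---|
| Blue driver | (0.502, 0.390) |
| Screw | (0.457, 0.066) |
| Pivot | (0.528, 0.0125) |
| Labelled coupling | (0.612, -0.233), label facing about 45° |

Next I travel to the rack.

Call:
drive_tool --increments "0.019 0.0345 0 0.08; 0.019 0.0345 0 0.08; 0.019 0.0345 0 0.08; 0.019 0.0345 0 0.08; 0.019 0.0345 0 0.08; 0.019 0.0345 0 0.08; 0.019 0.0345 0 0.08; 0.019 0.0345 0 0.08; 0.019 0.0345 0 0.08; 0.019 0.0345 0 0.08; 0.019 0.0345 0 0.08; 0.019 0.0345 0 0.08" --grip 0.65

```text
t: 1.1
eef_pos: [0.4885, -0.207, 0.2532]
tool_rot: [-0.0, 0.778, 0.629, -0.0]
contact_force: [1.5, -0.8, 0.2]
gripper_width: 0.652
```

Call:
drive_tool --increments "0.003 0.041 0 0.0585; 0.003 0.041 0 0; 0.003 0.041 0 0; 0.003 0.041 0 0; 0.0015 0.041 0 0; 0 0.041 0 0; 0 0.041 0 0; 0 0.041 0 0; 0 0.041 0 0; 0 0.041 0 0; 0 0.041 0 0; 0 0.041 0 0"

```text
t: 2.1
eef_pos: [0.5013, 0.2848, 0.253]
tool_rot: [0.0, 0.76, 0.65, -0.0]
contact_force: [0.7, -0.9, 0.0]
gripper_width: 0.651
```

Call:
drive_tool --increments "0 0.041 0 0; 0 0.041 0 0; 0 0.022 0 0; 0 0 0 0"

```text
t: 2.43
eef_pos: [0.4989, 0.3936, 0.2529]
tool_rot: [-0.002, 0.758, 0.653, 0.001]
contact_force: [-1.1, 0.7, -0.4]
gripper_width: 0.648
```

```bash
python3 - <<'E'
from h import *
o=bot.get_obs(); print(o['t'],o['q'],o['eef_pos'],o['tool_rot'])
for n,b in(('top',(90,140,130,100,6)),('scene',(240,30,110,110,6))):
    im=bot.read_camera(n)[:,:,::-1].copy(); crop(im,*b,f'pics/a_{n}.png',[proj(n,[o['eef_pos'],o['eef_pos']-[0,0,.1]])])
E
```

```text
2.4333 [-0.32419975  0.48058488 -0.60763692  1.62376413  0.29176801  1.12855971
 -1.15303445] [0.49891147 0.39362822 0.25292866] [-2.16674762e-03  7.57742397e-01  6.52550009e-01  5.00408854e-04]
```

View pics/a_top.png

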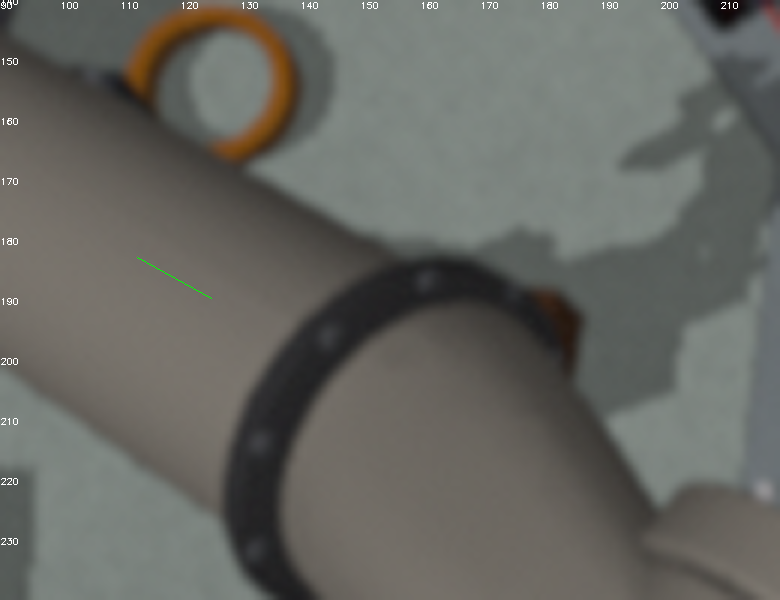

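View pics/a_scene.png

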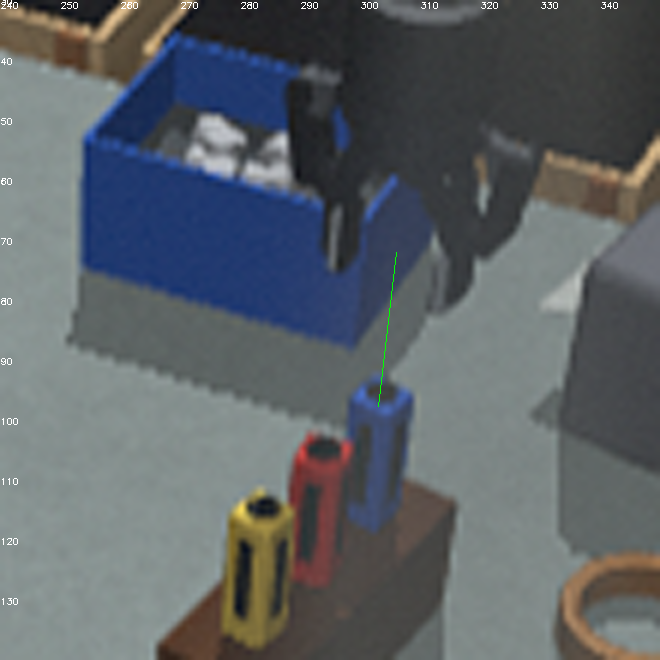

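```bash
python3 - <<'E'
from h import *
o=bot.get_obs(); print(o['t'],o['eef_pos'],o['tool_rot'],o['contact_force'])
E
```

```text
2.5333 [0.50105199 0.38776003 0.25251952] [-1.31163496e-04  7.59584464e-01  6.50408288e-01 -6.95125827e-04] [ 0.06969004 -0.99744413 -0.02990814]
```

Call:
drive_tool --increments "0.001 0.0027 -0.02 0; 0 0 -0.03 0; 0 0 -0.03 0; 0 0 -0.0165 0; 0 0 -0.009 0; 0 0 0 0; 0 0 0 0"

```text
t: 3.12
eef_pos: [0.5034, 0.389, 0.1483]
tool_rot: [0.0, 0.761, 0.649, 0.0]
contact_force: [0.6, 0.5, -0.1]
gripper_width: 0.65
```

Call:
drive_tool --increments "0 0 0 0; 0 0 0 0; 0 0 0 0; 0 0 0 0; 0 0 0 0; 0 0 0 0" --grip 0 --squeeze 60

```text
t: 3.62
eef_pos: [0.5034, 0.3904, 0.1494]
tool_rot: [0.0, 0.76, 0.65, 0.001]
contact_force: [0.1, -0.4, 7.0]
gripper_width: 0.318
```

Call:
drive_tool --increments "0 0 0.01 0; 0 0 0.02 0; 0 0 0.03 0; 0 0 0.035 0; -0.01 0 0.015 0; -0.03 0 0 0; -0.035 -0.005 0 0; -0.01 -0.035 0 0; 0 -0.04 0 0; 0 -0.02 0 0; 0 0 0 0; 0 0 0 0"

```text
t: 4.62
eef_pos: [0.418, 0.2887, 0.2584]
tool_rot: [0.0, 0.761, 0.649, 0.0]
contact_force: [-0.3, 1.1, -0.8]
gripper_width: 0.32
```

```bash
python3 - <<'E'
from h import *
o=bot.get_obs(); print(o['t'],o['q'],o['eef_pos'],o['tool_rot'],o['gripper_width'])
im=bot.read_camera('scene')[:,:,::-1].copy(); e=o['eef_pos'];crop(im,200,50,100,90,8,'pics/b_scene.png',[proj('scene',[e,e-[0,0,.069],e-[0,0,.133]])])
E
```

```text
4.6167 [-0.17227616  0.25901779 -0.64700472  1.90869575  0.18213611  1.03147933
 -1.05626087] [0.41801059 0.28867633 0.25841182] [4.95085823e-04 7.61024243e-01 6.48723195e-01 2.69826470e-04] 0.31971197781379534
```

View pics/b_scene.png

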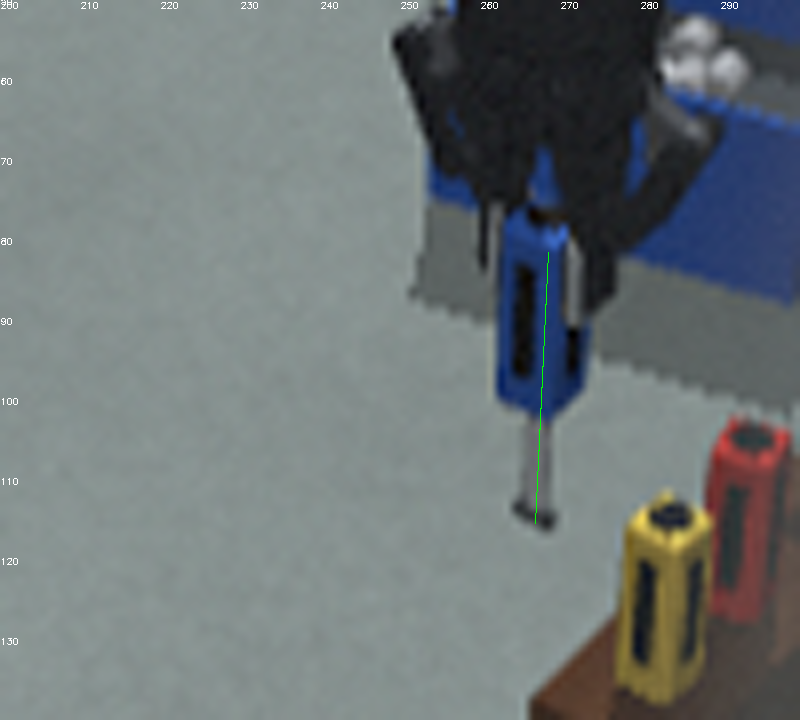

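The blade runs along the jaw direction: it spans from (264,113) to (269,115.5), sloping down to the right as world x does. I'll measure the slot angle finely.

```bash
python3 - <<'E'
from h import *
from scipy.optimize import minimize
t=cv2.imread('pics/top0.png')
crop(t,222,195,20,20,30,'pics/slot.png')
s=cv2.imread('pics/scene0.png'); crop(s,236,172,22,18,30,'pics/sslot.png')
# rectify: sample plane z=.036 and score
g=cv2.cvtColor(t,cv2.COLOR_BGR2GRAY).astype(np.float32)
best=[]
import itertools
ls=np.linspace(-.012,.012,25)
def samp(cx,cy,a,off):
    P=[[cx+l*np.cos(a)-off*np.sin(a),cy+l*np.sin(a)+off*np.cos(a),.036] for l in ls]
    p=proj('top',P).astype(np.float32); return cv2.remap(g,p[:,0].reshape(1,-1),p[:,1].reshape(1,-1),cv2.INTER_CUBIC).mean()
res=[]
for a in np.radians(np.arange(-65,-15,1)):
  for o in np.arange(-.004,.0041,.0005):
    c=(.4572,.0665); res.append((samp(*c,a,o)-.5*samp(*c,a,o+.006)-.5*samp(*c,a,o-.006),np.degrees(a),o))
res.sort(); print(res[:6])
# head centre: yellow mask centroid
hsv=cv2.cvtColor(t,cv2.COLOR_BGR2HSV); m=np.zeros(g.shape,np.uint8); m[198:212,224:240]=1
b=((hsv[...,0]>10)&(hsv[...,0]<30)&(hsv[...,1]>70)&(m>0)).astype(np.uint8)
ys,xs=np.nonzero(b); (c,r)=cv2.minEnclosingCircle(np.c_[xs,ys].astype(np.float32)); print(xs.mean(),ys.mean(),c,r,ray('top',*c,.036),ray('top',xs.mean(),ys.mean(),.036))
E
```

```text
[(np.float32(-39.497765), np.float64(-34.0), np.float64(-0.0005)), (np.float32(-39.477787), np.float64(-35.0), np.float64(-0.0005)), (np.float32(-39.390095), np.float64(-33.0), np.float64(-0.0005)), (np.float32(-39.31041), np.float64(-34.0), np.float64(0.0)), (np.float32(-39.29676), np.float64(-36.0), np.float64(-0.0005)), (np.float32(-39.26828), np.float64(-35.0), np.float64(0.0))]
231.64705882352942 204.89705882352942 (231.63157653808594, 204.8157958984375) 4.635338306427002 [0.45750454 0.06533129 0.036     ] [0.45721903 0.06528325 0.036     ]
```

View pics/slot.png

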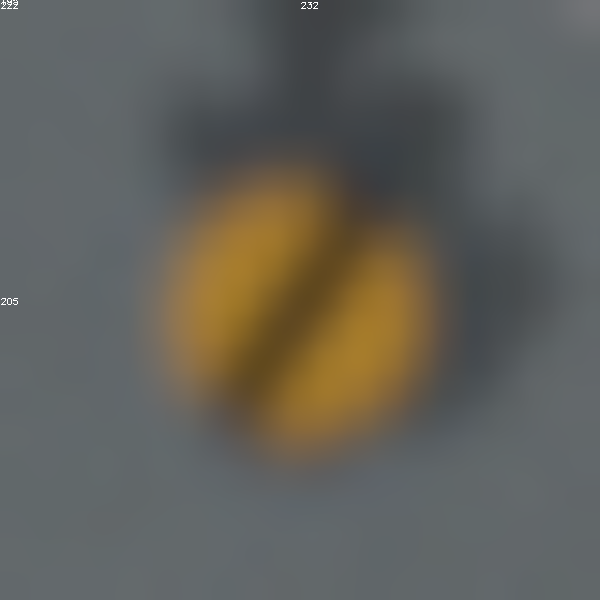

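View pics/sslot.png

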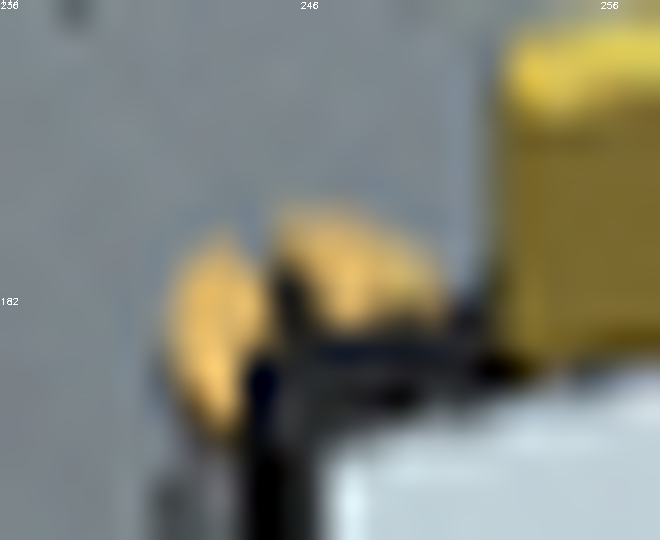

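Call:
drive_tool --increments "0.005 -0.035 0 -0.06; 0.005 -0.035 0 -0.06; 0.006 -0.035 0 -0.06; 0.006 -0.035 -0.01 -0.06; 0.006 -0.03 -0.01 -0.06; 0.006 -0.025 -0.01 -0.06; 0.005 -0.017 -0.014 -0.05; 0 -0.01 -0.014 -0.033; 0 0 0 0; 0 0 0 0; 0 0 0 0"

```text
t: 5.58
eef_pos: [0.4573, 0.07, 0.2006]
tool_rot: [-0.0, 0.884, 0.468, 0.001]
contact_force: [-0.0, -0.0, -1.2]
gripper_width: 0.319
```

```bash
python3 - <<'E'
from h import *
o=bot.get_obs(); print(o['t'],o['q'],o['eef_pos'],o['tool_rot'],o['gripper_width'])
e=o['eef_pos']
im=bot.read_camera('scene')[:,:,::-1].copy(); crop(im,220,140,60,50,13,'pics/d_scene.png',[proj('scene',[e-[0,0,.06],e-[0,0,.133]])])
im=bot.read_camera('top')[:,:,::-1].copy(); crop(im,200,170,60,50,13,'pics/d_top.png',[proj('top',[e-[0,0,.06],e-[0,0,.133]])])
print(bot.get_obs()['eef_pos'])
E
```

```text
5.5833 [ 0.11687951  0.22624049 -0.45445625  2.0763912   0.12869475  0.86394445
 -1.00708879] [0.45734416 0.07003668 0.20061279] [-3.22892723e-04  8.83531590e-01  4.68370833e-01  7.66898802e-04] 0.31879628110989305
[0.45738032 0.06975816 0.20081276]
```

View pics/d_scene.png

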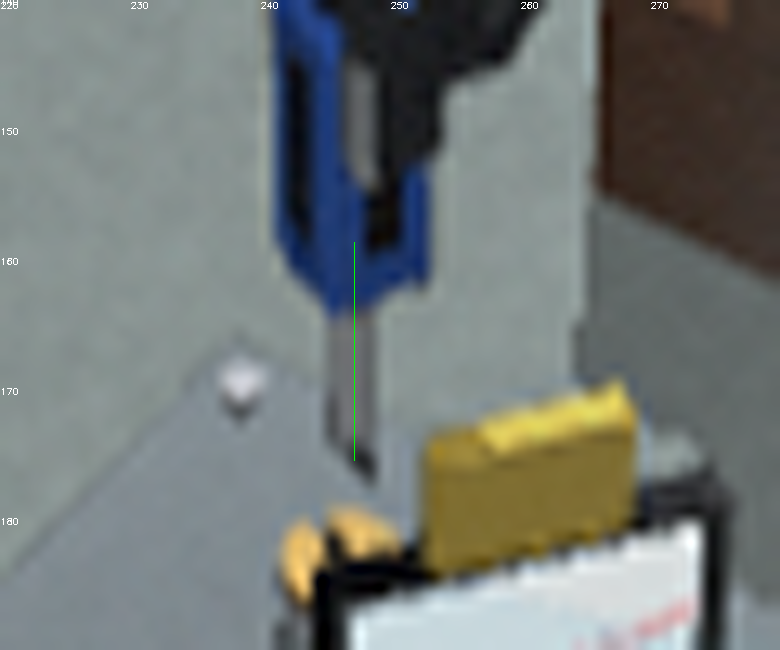

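View pics/d_top.png

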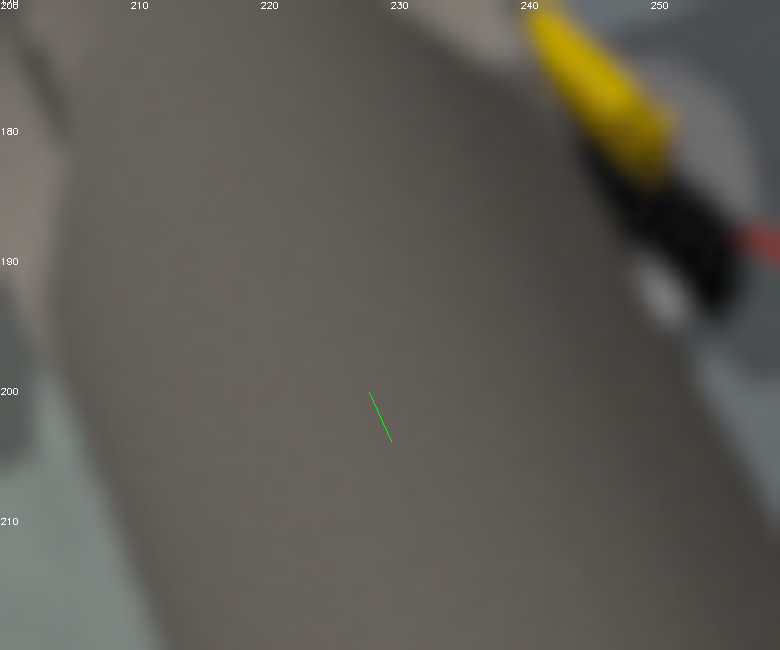

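```bash
python3 - <<'E'
from h import *
s=cv2.imread('pics/scene0.png'); t=cv2.imread('pics/top0.png')
def F(cx,cy,a,z=.036):
    L=[[[cx+.0145*np.cos(q),cy+.0145*np.sin(q),z] for q in np.linspace(0,6.28,60)]]
    a=np.radians(a);d=np.array([np.cos(a),np.sin(a)]);n=np.array([-d[1],d[0]])
    for o in(-.00275,.00275): L.append([[*(np.array([cx,cy])+d*l+n*o),z] for l in(-.0142,.0142)])
    return L
rows=[]
for nm,b,im in(('scene',(234,170,24,20,16),s),('top',(220,194,24,20,16),t)):
    r=[]
    for c in((.4566,.0673),(.4573,.0655)):
        crop(im,*b,'pics/tmp.png',[proj(nm,f) for f in F(*c,-34.5)]); r.append(cv2.imread('pics/tmp.png'))
    rows.append(np.hstack(r))
cv2.imwrite('pics/cand.png',np.vstack(rows)[:, :]); print(np.vstack(rows).shape)
E
```

```text
(640, 768, 3)
```

View pics/cand.png

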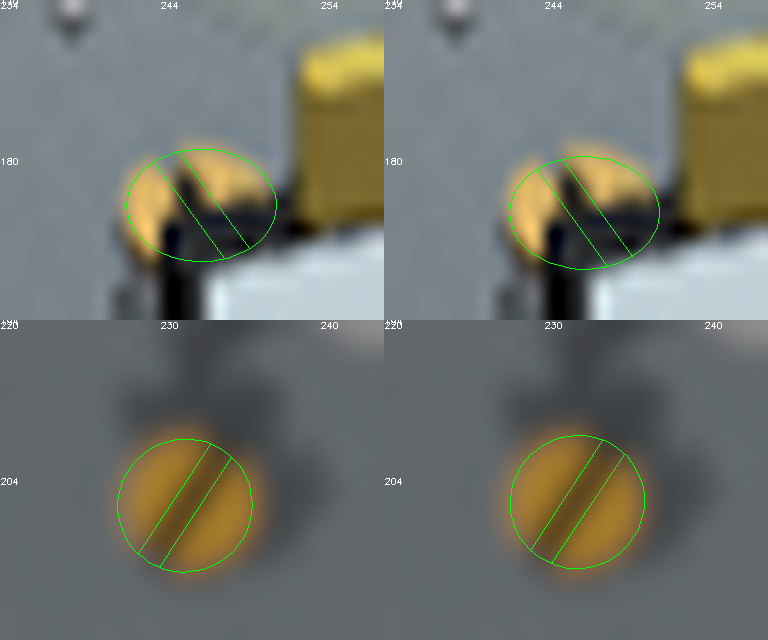

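```bash
python3 - <<'E'
from h import *
np.set_printoptions(precision=2,suppress=True)
im=cv2.imread('pics/d_scene.png')  # has overlay; retake
o=bot.get_obs(); e=o['eef_pos']; q=o['tool_rot']; yaw=2*np.arctan2(q[2],q[1])-np.pi/2; print(np.degrees(yaw),e,o['t'])
img=bot.read_camera('scene')[:,:,::-1].copy(); cv2.imwrite('pics/d_raw.png',img)
d=np.array([np.cos(yaw),np.sin(yaw),0]);n=np.array([-d[1],d[0],0])
def bl(off,zt): 
    b=e+off-[0,0,zt]; return [b+d*x+n*y+[0,0,z] for x,y,z in((-.009,-.0015,0),(.009,-.0015,0),(.009,-.0015,.02),(-.009,-.0015,.02))]
sh=[b for b in(bl(np.zeros(3),.133),)]
P=[proj('scene',b) for b in sh]; print(P)
crop(img,236,164,22,26,24,'pics/d_bl.png',P)
print(proj('scene',[[.457,.068,.036],[.457,.068,.030]]))
E
```

```text
-34.163597866006334 [0.46 0.07 0.2 ] 5.6833
[array([[244.86, 173.23],
       [247.7 , 177.06],
       [247.72, 172.59],
       [244.85, 168.75]])]
[[246.32 182.21]
 [246.31 183.49]]
```

View pics/d_bl.png

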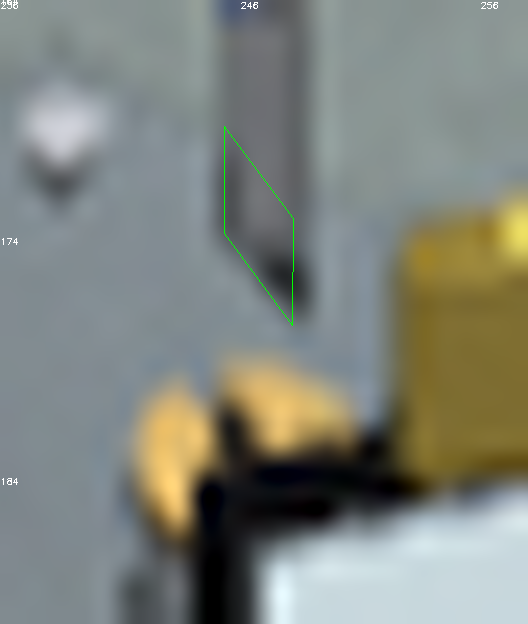

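Call:
drive_tool --increments "-0.0003 -0.003 -0.01 0; 0 0 -0.012 0; 0 0 -0.003 0; 0 0 0 0; 0 0 0 0"

```text
t: 6.15
eef_pos: [0.4564, 0.065, 0.1747]
tool_rot: [-0.0, 0.884, 0.467, -0.0]
contact_force: [-0.5, -0.8, -0.9]
gripper_width: 0.322
```

```bash
python3 - <<'E'
from h import *
o=bot.get_obs(); e=o['eef_pos']; q=o['tool_rot']; yaw=2*np.arctan2(q[2],q[1])-np.pi/2; print(np.degrees(yaw),e,o['t'],q)
img=bot.read_camera('scene')[:,:,::-1].copy(); cv2.imwrite('pics/e_raw.png',img)
crop(img,236,164,22,26,24,'pics/e_bl.png')
E
```

```text
-34.32375080413943 [0.45636656 0.06504829 0.17474699] 6.15 [-1.31241549e-04  8.84270429e-01  4.66975128e-01 -1.46193158e-04]
```

View pics/e_bl.png

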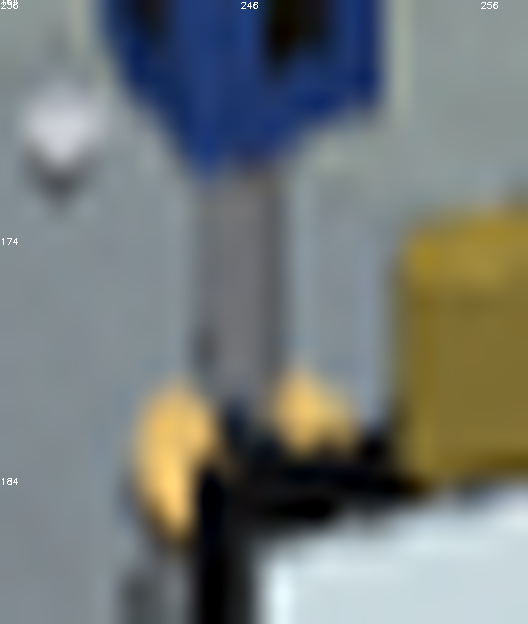

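```bash
python3 - <<'E'
from h import *
bot.read_camera('top')
o=bot.get_obs(); e=o['eef_pos']; q=o['tool_rot']; yaw=2*np.arctan2(q[2],q[1])-np.pi/2; print(np.degrees(yaw),e,o['t'],q)
img=bot.read_camera('scene')[:,:,::-1].copy(); cv2.imwrite('pics/f_raw.png',img)
d=np.array([np.cos(yaw),np.sin(yaw),0]);n=np.array([-d[1],d[0],0])
b=e-[0,0,.133]
F=[[b+d*x+n*y for x,y in((-.009,-.0015),(.009,-.0015),(.009,.0015),(-.009,.0015))]]
P=[proj('scene',f)-[.3,0] for f in F]
A=np.array([.4566,.0673,.036]);
for o_ in(-.00275,.00275): P.append(proj('scene',[A+d*l+n*o_ for l in(-.0142,.0142)])-[.3,0])
crop(img,236,164,22,26,24,'pics/f_bl.png',P)
crop(cv2.imread('pics/scene0.png'),236,164,22,26,24,'pics/g.png',P[1:])
a=cv2.imread('pics/f_bl.png');g=cv2.imread('pics/g.png');cv2.imwrite('pics/fg.png',cv2.resize(np.hstack([a,g]),None,fx=.75,fy=.75))
E
```

```text
-34.34150141235307 [0.4567966  0.06503891 0.17521364] 6.25 [9.92585902e-05 8.84342700e-01 4.66838118e-01 3.88098119e-04]
```

View pics/fg.png

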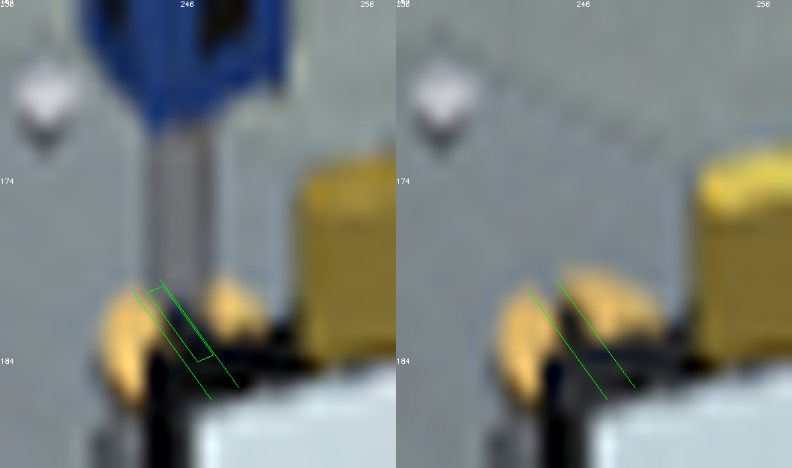

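Call:
drive_tool --increments "0.0009 0.0013 0 0; 0 0 -0.003 0; 0 0 -0.004 0; 0 0 -0.003 0; 0 0 0 0; 0 0 0 0"

```text
t: 6.8
eef_pos: [0.4571, 0.0661, 0.1645]
tool_rot: [-0.0, 0.884, 0.467, -0.0]
contact_force: [-0.3, 0.6, -0.6]
gripper_width: 0.316
```

```bash
python3 - <<'E'
from h import *
o=bot.get_obs(); e=o['eef_pos']; q=o['tool_rot']; yaw=2*np.arctan2(q[2],q[1])-np.pi/2; print(np.degrees(yaw),e,o['t'],o['contact_force'],o['torque'])
img=bot.read_camera('scene')[:,:,::-1].copy()
crop(img,236,164,22,26,24,'pics/h_bl.png')
E
```

```text
-34.34929445164349 [0.45708973 0.06612909 0.16445159] 6.8 [-0.27337768  0.60163532 -0.60220456] [ 0.01484187 -0.00889782 -0.02102898]
```

View pics/h_bl.png

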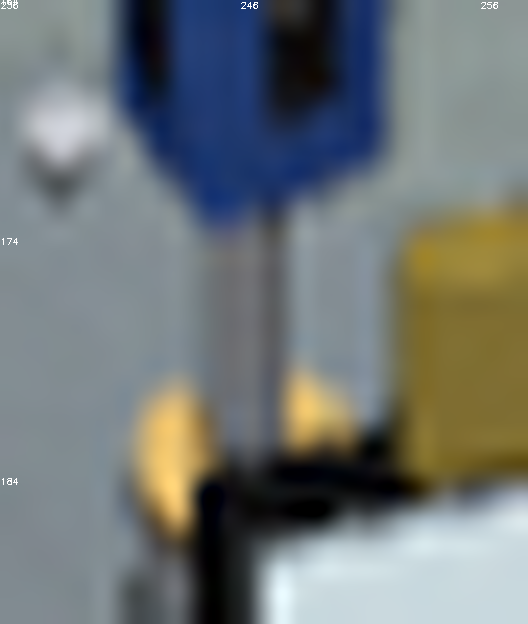

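Call:
drive_tool --increments "0 0 -0.002 0; 0 0 -0.002 0; 0 0 0 0"

```text
t: 7.1
eef_pos: [0.4582, 0.0666, 0.1628]
tool_rot: [0.0, 0.884, 0.467, 0.001]
contact_force: [-4.9, -0.7, 21.2]
gripper_width: 0.318
```

Call:
drive_tool --increments "0 0 0.0012 0.03; 0 0 0 0.07; 0 0 0 0.1; 0 0 0 0.1; 0 0 0 0.1; 0 0 0 0.1; 0 0 0 0.1"

```text
t: 7.68
eef_pos: [0.4582, 0.0667, 0.1631]
tool_rot: [0.001, 0.705, 0.709, 0.001]
contact_force: [-1.7, 0.9, 7.7]
gripper_width: 0.322
```

```bash
python3 - <<'E'
from h import *
o=bot.get_obs(); e=o['eef_pos']; q=o['tool_rot']; yaw=2*np.arctan2(q[2],q[1])-np.pi/2; print(np.degrees(yaw),e,o['q'],o['contact_force'],o['torque'])
E
```

```text
0.28866874022060013 [0.45819309 0.0666898  0.16310015] [ 0.20214318  0.29920458 -0.55562682  2.10518797  0.22079502  0.79038492
 -0.48460309] [-1.69806634  0.91468523  7.69156205] [ 0.23603108  0.57184706 -0.08099059]
```

Call:
drive_tool --increments "0 0 0 0.1; 0 0 0 0.1; 0 0 0 0.1; 0 0 0 0.1; 0 0 0 0.1; 0 0 0 0.1; 0 0 0 0.1; 0 0 0 0.1; 0 0 0 0.08; 0 0 0 0.03; 0 0 0 0"

```text
t: 8.6
eef_pos: [0.4579, 0.0678, 0.1631]
tool_rot: [0.0, 0.323, 0.946, 0.001]
contact_force: [-2.1, 2.9, 9.7]
gripper_width: 0.318
```

```bash
python3 - <<'E'
from h import *
o=bot.get_obs(); e=o['eef_pos']; q=o['tool_rot']; yaw=2*np.arctan2(q[2],q[1])-np.pi/2; print(np.degrees(yaw),e,o['q'],o['contact_force'],o['torque'])
img=bot.read_camera('scene')[:,:,::-1].copy()
crop(img,226,140,40,50,13,'pics/i_bl.png')
E
```

```text
52.283537758151795 [0.45788101 0.06783949 0.16307544] [ 0.3556271   0.33677218 -0.74168983  2.09635839  0.30970062  0.81489359
  0.33955041] [-2.0695781   2.92739938  9.7376871 ] [ 1.01403281  0.95433984 -0.05791421]
```

View pics/i_bl.png

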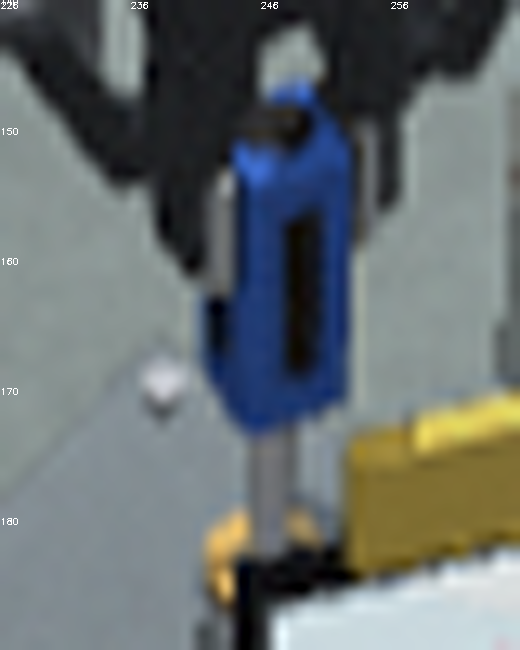

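Call:
drive_tool --increments "0 0 0 0.06; 0 0 0 0.05; 0 0 0 0.03; 0 0 0 0"

```text
t: 8.98
eef_pos: [0.4577, 0.068, 0.1631]
tool_rot: [0.0, 0.256, 0.967, 0.001]
contact_force: [-2.8, 4.3, 9.2]
gripper_width: 0.319
```

```bash
python3 - <<'E'
from h import *
o=bot.get_obs(); e=o['eef_pos']; q=o['tool_rot']; yaw=2*np.arctan2(q[2],q[1])-np.pi/2; print(np.degrees(yaw),e,o['contact_force'],o['torque'])
E
```

```text
60.305840432639535 [0.45774621 0.0680269  0.16307735] [-2.77026073  4.32133537  9.18467479] [ 1.16548042  1.14092519 -0.02930387]
```

Call:
drive_tool --increments "0 0 0 0.05; 0 0 0 0.03; 0 0 0 0"

```text
t: 9.23
eef_pos: [0.4577, 0.068, 0.1631]
tool_rot: [0.0, 0.218, 0.976, 0.001]
contact_force: [-3.6, 3.9, 9.8]
gripper_width: 0.323
```

```bash
python3 - <<'E'
from h import *
o=bot.get_obs(); e=o['eef_pos']; q=o['tool_rot']; yaw=2*np.arctan2(q[2],q[1])-np.pi/2; print(np.degrees(yaw),e,o['contact_force'],o['torque'])
E
```

```text
64.87322847845805 [0.4577061  0.06803032 0.16308046] [-3.56939741  3.89124624  9.816194  ] [ 1.17783159  1.17989987 -0.16793453]
```

Call:
drive_tool --increments "0 0 0 -0.08; 0 0 0.01 0; 0 0 0.025 0; 0 0 0.035 0; -0.006 0.03 0.02 -0.1; -0.006 0.03 0.005 -0.1; -0.006 0.035 0 -0.11; -0.006 0.035 0 -0.11; -0.006 0.035 0 -0.11; -0.006 0.035 0 -0.11; 0 0.02 0 -0.11; 0 0 0 -0.11"

```text
t: 10.23
eef_pos: [0.4212, 0.2855, 0.258]
tool_rot: [-0.001, 0.628, 0.778, 0.002]
contact_force: [-0.6, 0.1, -2.2]
gripper_width: 0.323
```

```bash
python3 - <<'E'
from h import *
o=bot.get_obs(); e=o['eef_pos']; q=o['tool_rot']; yaw=2*np.arctan2(q[2],q[1])-np.pi/2; print(o['t'],np.degrees(yaw),e,o['contact_force'],o['torque'],o['q'])
img=bot.read_camera('scene')[:,:,::-1].copy()
crop(img,236,168,24,22,24,'pics/j_s.png')
img=bot.read_camera('top')[:,:,::-1].copy()
crop(img,195,155,60,60,10,'pics/j_t.png')
o=bot.get_obs(); print(o['eef_pos'])
E
```

```text
10.2333 12.160714851420588 [0.42121183 0.28553132 0.25802653] [-0.58053536  0.10414786 -2.18587738] [-0.03344459  0.01176327 -0.03398345] [-0.05502902  0.28654274 -0.77889472  1.90259142  0.22963991  1.04073182
 -0.71788092]
[0.42219548 0.28117991 0.25734531]
```

View pics/j_s.png

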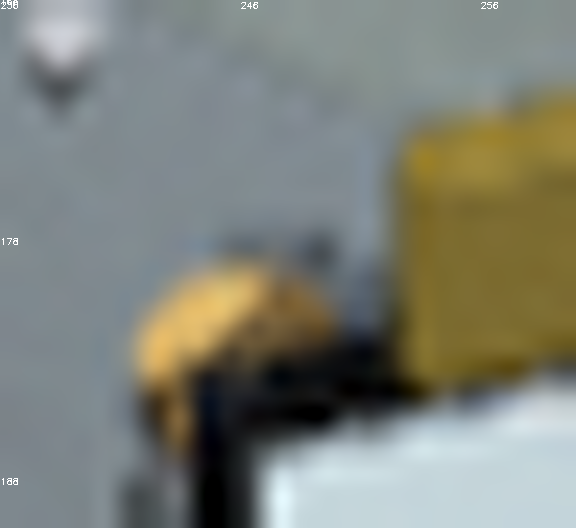

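View pics/j_t.png

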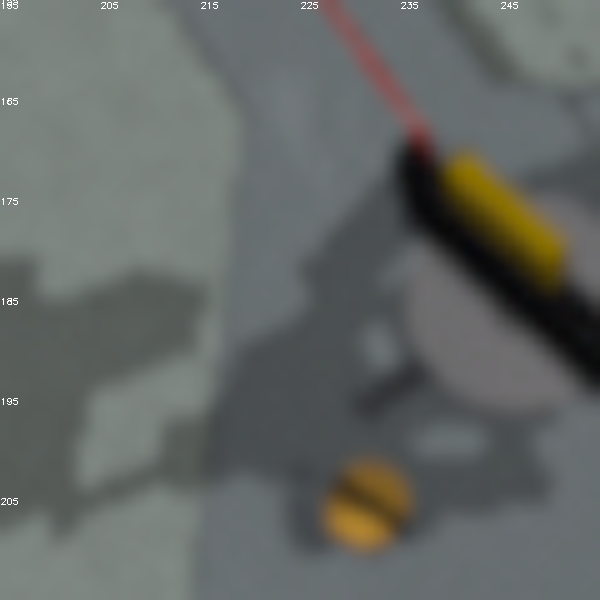

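Call:
drive_tool --increments "-0.002 0.035 0 -0.1; 0 0.035 0 -0.1; 0.01 0.03 0 -0.1; 0.025 0.0094 0 -0.05; 0.03 0 0 0; 0.015 0 0 0; 0.0028 0 0 0; 0 0 0 0; 0 0 0 0; 0 0 0 0"

```text
t: 11.17
eef_pos: [0.5023, 0.3895, 0.2572]
tool_rot: [-0.0, 0.754, 0.656, -0.0]
contact_force: [0.2, -0.3, -2.2]
gripper_width: 0.317
```

```bash
python3 - <<'E'
from h import *
o=bot.get_obs(); e=o['eef_pos']; q=o['tool_rot']; yaw=2*np.arctan2(q[2],q[1])-np.pi/2; print(o['t'],np.degrees(yaw),e,o['contact_force'])
img=bot.read_camera('scene')[:,:,::-1].copy()
b=e-[0,0,.133]
crop(img,255,50,70,80,9,'pics/k_s.png',[proj('scene',[e,b])])
o=bot.get_obs(); print(o['eef_pos'])
E
```

```text
11.1667 -7.951200899491729 [0.50225069 0.38945689 0.25721608] [ 0.21886835 -0.31019241 -2.17843125]
[0.50225818 0.38962215 0.25730794]
```

View pics/k_s.png

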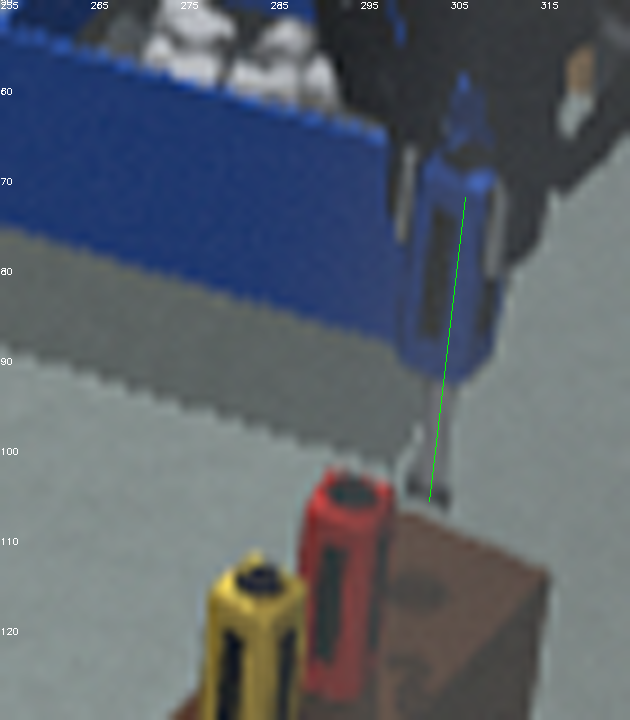

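```bash
python3 - <<'E'
from h import *
print(ray('scene',(418.5)/9-.5+255,(590.5)/9-.5+50,.08), proj('scene',[[.5023,.3896,.08],[.5035,.3906,.08]]), ray('scene',(430)/9-.5+255,(494)/9-.5+50,.124))
E
```

```text
[0.50165719 0.39092228 0.08      ] [[301.0257958  115.39155202]
 [301.46401408 115.32619025]] [0.50075847 0.39361051 0.124     ]
```

Call:
drive_tool --increments "0.0008 0.0005 -0.02 0; 0 0 -0.025 0; 0 0 -0.02 0; 0 0 -0.015 0; 0 0 0 0"

```text
t: 11.63
eef_pos: [0.5021, 0.3886, 0.174]
tool_rot: [0.0, 0.755, 0.656, -0.003]
contact_force: [-0.3, -0.3, -1.1]
gripper_width: 0.321
```

Call:
drive_tool --increments "0 0 -0.012 0; 0 0 -0.008 0; 0 0 -0.004 0; 0 0 -0.003 0; 0 0 0 0"

```text
t: 12.05
eef_pos: [0.5037, 0.3903, 0.1496]
tool_rot: [-0.0, 0.755, 0.656, -0.0]
contact_force: [-1.8, 1.3, -2.6]
gripper_width: 0.32
```

Call:
drive_tool --increments "0 0 -0.0005 0; 0 0 0 0; 0 0 0 0; 0 0 0 0; 0 0 0 0" --grip 0.65

```text
t: 12.47
eef_pos: [0.5046, 0.3903, 0.1499]
tool_rot: [0.0, 0.755, 0.655, 0.0]
contact_force: [0.4, -0.1, 0.8]
gripper_width: 0.655
```

Call:
drive_tool --increments "0 0 0.02 0; 0 0 0.03 0; 0 0 0.035 0; 0 0 0.015 0; -0.02 -0.03 0 0; -0.01 -0.035 0 0; 0 -0.04 0 0; 0 0 0 0"

```text
t: 13.13
eef_pos: [0.4752, 0.2767, 0.249]
tool_rot: [0.003, 0.758, 0.653, -0.002]
contact_force: [1.2, -1.3, 0.3]
gripper_width: 0.654
```

```bash
python3 - <<'E'
from h import *
o=bot.get_obs(); e=o['eef_pos']; q=o['tool_rot']; yaw=2*np.arctan2(q[2],q[1])-np.pi/2; print(o['t'],np.degrees(yaw),e,o['contact_force'])
img=bot.read_camera('scene')[:,:,::-1].copy(); cv2.imwrite('pics/l_raw.png',img)
crop(img,250,80,80,90,6,'pics/l_s.png')
print(bot.get_obs()['eef_pos'])
E
```

```text
13.1333 -8.52594393486048 [0.47524033 0.27669384 0.24898173] [ 1.22682962 -1.3195308   0.28498552]
[0.47530023 0.28020201 0.24947531]
```

View pics/l_s.png

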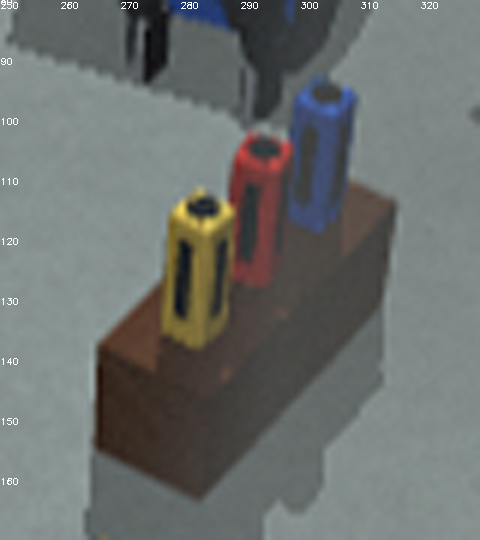

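The screwdriver is back in its hole and upright, with its top at (303,95) as at the start. Next is the mirror tab.

Call:
drive_tool --increments "0.007 -0.036 0 -0.07; 0.007 -0.036 0 -0.08; 0.008 -0.036 0 -0.08; 0.008 -0.036 0 -0.08; 0.008 -0.036 0 -0.08; 0.008 -0.036 0 -0.08; 0.007 -0.03 -0.01 -0.08; 0 -0.018 -0.01 -0.06; 0 -0.003 -0.01 -0.027; 0 0 0 0; 0 0 0 0; 0 0 0 0" --grip 0.5

```text
t: 14.18
eef_pos: [0.5277, 0.0199, 0.2202]
tool_rot: [-0.0, 0.922, 0.388, 0.001]
contact_force: [0.9, 0.8, 0.8]
gripper_width: 0.499
```

```bash
python3 - <<'E'
from h import *
o=bot.get_obs(); e=o['eef_pos']; q=o['tool_rot']; yaw=2*np.arctan2(q[2],q[1])-np.pi/2; print(o['t'],np.degrees(yaw),e,o['contact_force'])
img=bot.read_camera('scene')[:,:,::-1].copy(); cv2.imwrite('pics/m_raw.png',img)
crop(img,230,120,70,80,8,'pics/m_s.png',[proj('scene',[e+[0,0,-.022],e-[0,0,.05]])])
img=bot.read_camera('top')[:,:,::-1].copy()
crop(img,205,145,60,60,10,'pics/m_t.png')
print(bot.get_obs()['eef_pos'])
E
```

```text
14.1833 -44.393945947483104 [0.52773022 0.01991684 0.22020407] [0.92639418 0.76761297 0.77520164]
[0.52773643 0.01974748 0.2203601 ]
```

View pics/m_s.png

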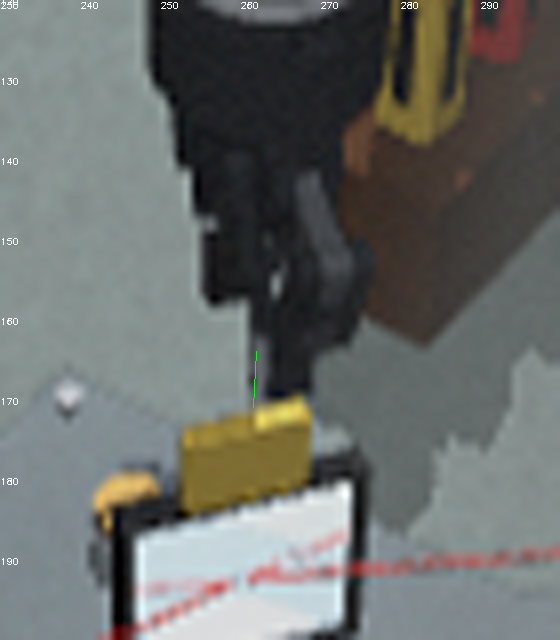

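View pics/m_t.png

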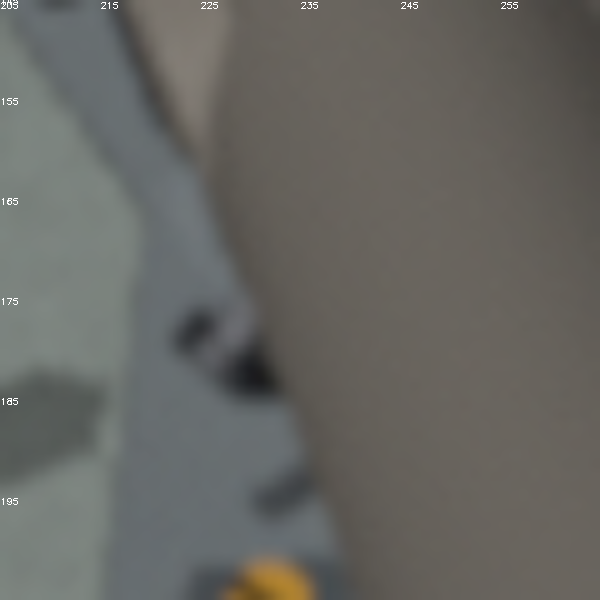

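Call:
drive_tool --increments "0.0003 -0.0067 0 0; 0 0 -0.02 0; 0 0 -0.02 0; 0 0 -0.015 0; 0 0 -0.005 0; 0 0 0 0; 0 0 0 0"

```text
t: 14.87
eef_pos: [0.5279, 0.0116, 0.1601]
tool_rot: [0.0, 0.922, 0.386, 0.0]
contact_force: [0.6, 0.3, 0.6]
gripper_width: 0.5
```

```bash
python3 - <<'E'
from h import *
o=bot.get_obs(); e=o['eef_pos']; q=o['tool_rot']; yaw=2*np.arctan2(q[2],q[1])-np.pi/2; print(o['t'],np.degrees(yaw),e,o['contact_force'])
img=bot.read_camera('scene')[:,:,::-1].copy(); cv2.imwrite('pics/n_raw.png',img)
crop(img,230,130,70,80,8,'pics/n_s.png')
print(bot.get_obs()['eef_pos'])
E
```

```text
14.8667 -44.55667349391809 [0.52788826 0.01158321 0.16011629] [0.60782681 0.33299422 0.5571343 ]
[0.52821773 0.01161344 0.16052662]
```

View pics/n_s.png

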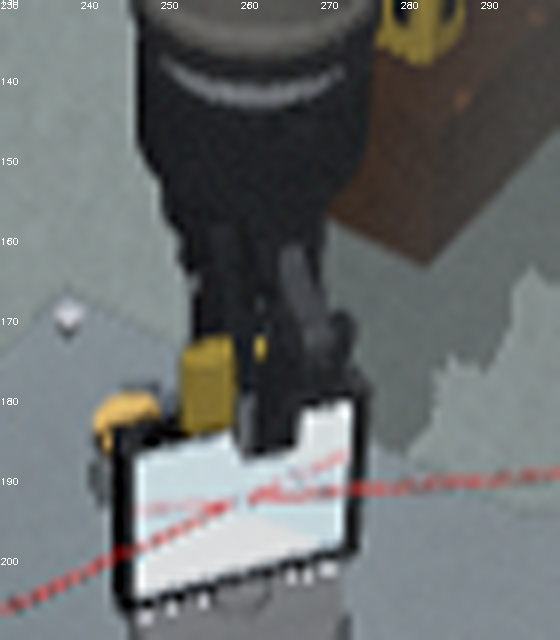

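Call:
drive_tool --increments "0 0.0012 0 0; 0 0 0 0; 0 0 0 0; 0 0 0 0; 0 0 0 0; 0 0 0 0; 0 0 0 0" --grip 0 --squeeze 45

```text
t: 15.5
eef_pos: [0.528, 0.0129, 0.1604]
tool_rot: [0.0, 0.922, 0.386, 0.001]
contact_force: [-0.8, 0.1, 6.2]
gripper_width: 0.111
```

```bash
python3 - <<'E'
from h import *
o=bot.get_obs(); e=o['eef_pos']; q=o['tool_rot']; yaw=2*np.arctan2(q[2],q[1])-np.pi/2; print(o['t'],np.degrees(yaw),e,o['contact_force'],o['torque'],o['gripper_width'],o['q'])
img=bot.read_camera('scene')[:,:,::-1].copy(); cv2.imwrite('pics/p_raw.png',img)
crop(img,230,130,70,80,8,'pics/p_s.png')
E
```

```text
15.5 -44.552422988719606 [0.52801593 0.01286033 0.16038728] [-0.76450297  0.07057586  6.22210158] [0.04238795 0.2572403  0.18900245] 0.11140530053755783 [ 0.2197559   0.38681741 -0.44324874  1.96970348  0.22149393  0.830231
 -1.12262515]
```

View pics/p_s.png

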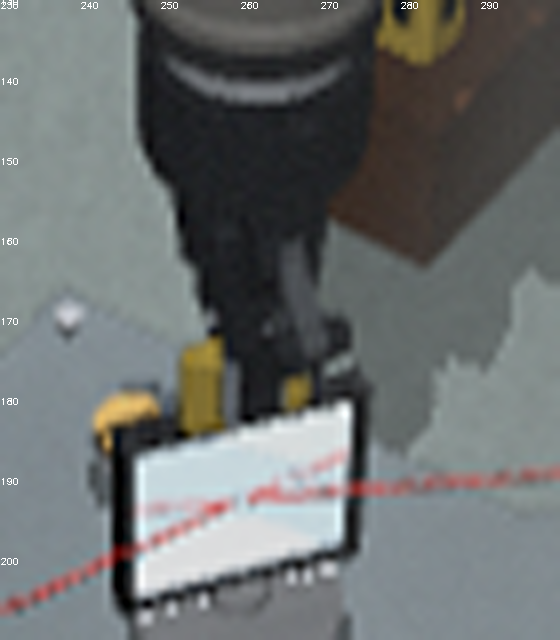

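Call:
drive_tool --increments "0 0 0 0.04; 0 0 0 0.06; 0 0 0 0.06; 0 0 0 0.06; 0 0 0 0.06; 0 0 0 0.06; 0 0 0 0.06; 0 0 0 0.06; 0 0 0 0.02; 0 0 0 0; 0 0 0 0"

```text
t: 16.47
eef_pos: [0.5281, 0.0128, 0.1604]
tool_rot: [0.0, 0.804, 0.594, 0.001]
contact_force: [-1.1, 0.6, 5.6]
gripper_width: 0.106
```

```bash
cat > look.py <<'E'
import sys
from h import *
k=sys.argv[1]
o=bot.get_obs(); e=o['eef_pos']; q=o['tool_rot']; yaw=2*np.arctan2(q[2],q[1])-np.pi/2; print(o['t'],np.degrees(yaw),e,o['contact_force'],o['torque'],o['gripper_width'])
img=bot.read_camera('scene')[:,:,::-1].copy(); cv2.imwrite(f'pics/{k}_sr.png',img)
crop(img,220,180,80,110,6,f'pics/{k}_s.png')
img=bot.read_camera('top')[:,:,::-1].copy(); cv2.imwrite(f'pics/{k}_tr.png',img)
crop(img,235,125,110,80,7,f'pics/{k}_t.png')
E
python3 look.py q
```

```text
16.4667 -17.092559939864273 [0.52808117 0.01283857 0.16036107] [-1.10226415  0.58779362  5.61145361] [ 0.07219042  0.24354151 -0.03394241] 0.10642781368601432
```

View pics/q_s.png

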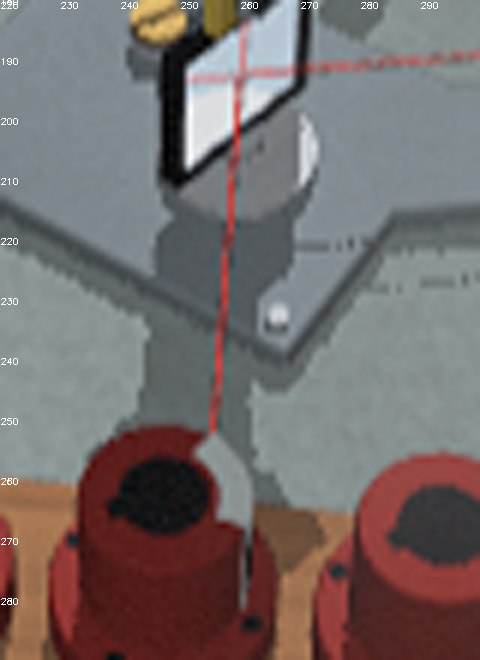

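View pics/q_t.png

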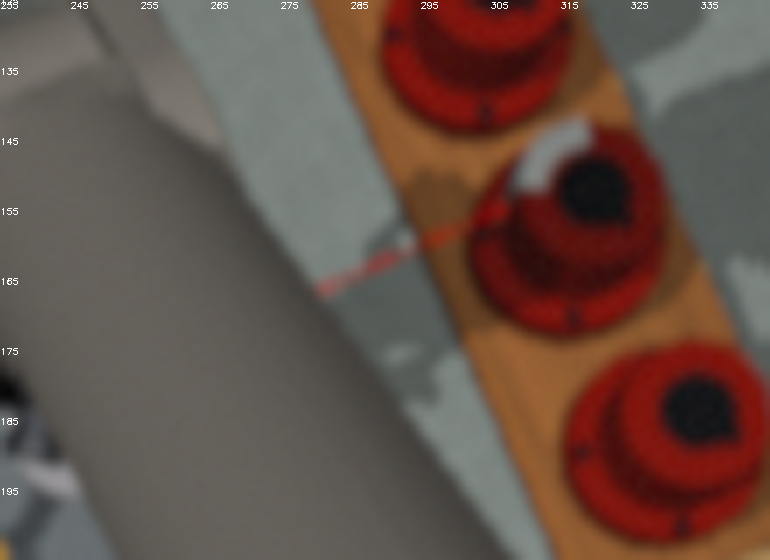

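```bash
python3 - <<'E'
from h import *
out=[]
for n,f,c in(('top','pics/top0.png',(.6126,-.2339)),('scene','pics/scene0.png',(.6115,-.2319))):
    im=cv2.imread(f); N=380; s=.1/N
    J,I=np.meshgrid(np.arange(N),np.arange(N)) # image: right=+x, up=+y
    X=c[0]+(J-N/2)*s; Y=c[1]-(I-N/2)*s
    p=proj(n,np.c_[X.ravel(),Y.ravel(),np.full(N*N,.12)]).astype(np.float32)
    r=cv2.remap(im,p[:,0].reshape(N,N),p[:,1].reshape(N,N),cv2.INTER_CUBIC)
    cv2.circle(r,(N//2,N//2),int(.036/s),(0,255,0),1)
    for a in range(0,180,15):
        t=np.radians(a); q=lambda R:(int(N/2+R/s*np.cos(t)),int(N/2-R/s*np.sin(t)))
        cv2.line(r,q(.037),q(.042),(0,255,255),1); cv2.putText(r,str(a),q(.045),0,.35,(255,255,255),1)
    out.append(r)
cv2.imwrite('pics/rect.png',np.hstack(out))
E
```

```text
(no output)
```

View pics/rect.png

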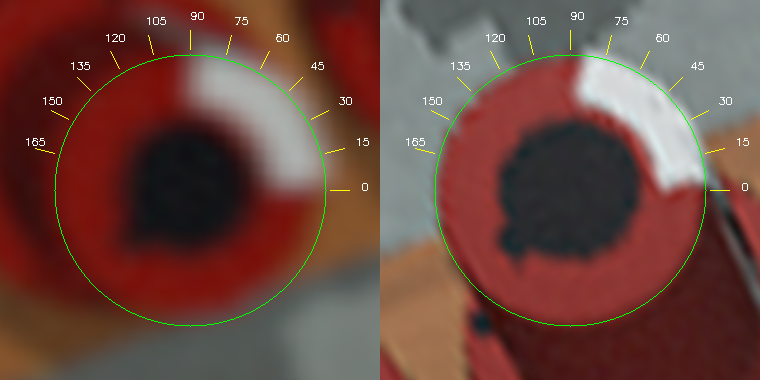

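```bash
cat > line.py <<'E'
import sys
from h import *
np.set_printoptions(precision=4,suppress=True)
k=sys.argv[1]
W={}
def red(im): 
    im=im.astype(float); return np.clip(im[...,2]-np.maximum(im[...,0],im[...,1])-8,0,None)
s=red(cv2.imread(f'pics/{k}_sr.png')); 
r0,r1=map(int,(sys.argv[2:4] if len(sys.argv)>3 else (206,249)))
pts=[]
for v in range(r0,r1):
    w=s[v,245:272]; 
    if w.max()<20: continue
    c=w.argmax()+245; x=np.arange(c-2,c+3); pts.append(((x*s[v,x]).sum()/s[v,x].sum(),v))
W['scene']=np.array(pts)
t=red(cv2.imread(f'pics/{k}_tr.png')); pts=[]
for u in range(282,302):
    w=t[145:175,u].copy()
    if u>=293: # wooden tray: use saturation of red over orange
        im=cv2.imread(f'pics/{k}_tr.png').astype(float)[145:175,u]; w=np.clip((im[:,2]-im[:,1])-60,0,None)
    if w.max()<10: continue
    c=w.argmax()+145; y=np.arange(max(c-2,145),min(c+3,175)); ww=w[y-145]; pts.append((u,(y*ww).sum()/ww.sum()))
W['top']=np.array(pts)
hub={'scene':np.array([.6115,-.2319]),'top':np.array([.6126,-.2339])}
for n in W:
    g=np.array([ray(n,*p,.085)[:2] for p in W[n]])
    m=np.median
    c=g.mean(0); 
    for _ in range(3):
        c=g.mean(0); u,sv,vt=np.linalg.svd(g-c); d=vt[0]*np.sign(-vt[0][1]); nn=np.array([-d[1],d[0]]); res=(g-c)@nn
        g=g[abs(res)<max(.0012,1.5*res.std())]
    h=hub[n]; off=(c-h)@nn
    # direction needed: pass mark, from pivot
    mark=h+.036*np.array([np.cos(np.radians(44.5)),np.sin(np.radians(44.5))])
    print(n,len(g),'dir',np.degrees(np.arctan2(d[1],d[0])),'offset from hub axis mm',1e3*off,'mark left of line mm',1e3*((mark-c)@nn),'resid',1e3*res.std(), 'x at y=.0125', c+d*(.0125-c[1])/d[1])
E
python3 line.py q
```

```text
scene 43 dir -67.27409962193539 offset from hub axis mm 17.650785661414837 mark left of line mm 15.780744215003201 resid 0.5071579953331057 x at y=.0125 [0.5283 0.0125]
top 13 dir -66.67550003392523 offset from hub axis mm 18.343177993375267 mark left of line mm 15.226042551767735 resid 0.4042890123348679 x at y=.0125 [0.5263 0.0125]
```

The line is measured in both cameras at -67.3° and -66.7°. It passes 17.6 and 18.3 mm from the hub axis, and the mark lies about 15.5 mm to its left. The mirror needs about 0.031 rad more.

Call:
drive_tool --increments "0 0 0 0.015; 0 0 0 0.015; 0 0 0 0; 0 0 0 0; 0 0 0 0; 0 0 0 0"

```text
t: 17.07
eef_pos: [0.5281, 0.0128, 0.1604]
tool_rot: [0.0, 0.795, 0.606, 0.001]
contact_force: [-1.0, -0.1, 5.6]
gripper_width: 0.11
```

```bash
python3 look.py r; python3 line.py r
```

```text
17.0667 -15.380450650583207 [0.52808223 0.01283052 0.1603768 ] [-0.96841814 -0.13949936  5.5796545 ] [ 0.11419569  0.22760268 -0.10269147] 0.11002550429573453
scene 43 dir -64.05937997795013 offset from hub axis mm 33.422231046470756 mark left of line mm 0.7055637178632035 resid 0.02980716615780081 x at y=.0125 [0.5298 0.0125]
top 8 dir -25.390322733797408 offset from hub axis mm 96.34184362128603 mark left of line mm -62.536540618442324 resid 3.6160692170296254 x at y=.0125 [0.3181 0.0125]
```

View pics/r_s.png

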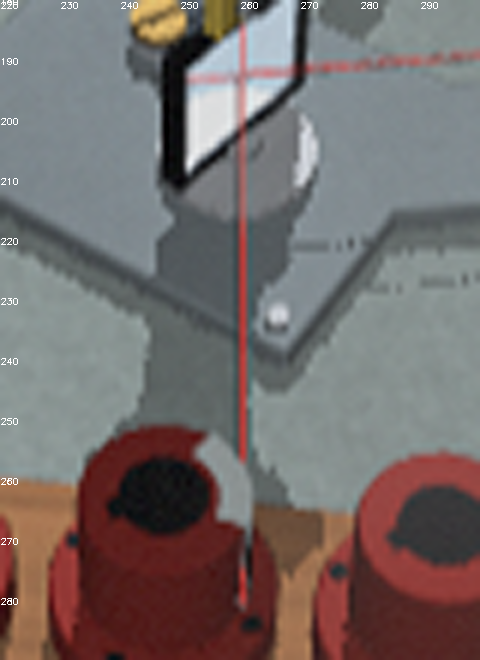

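View pics/r_t.png

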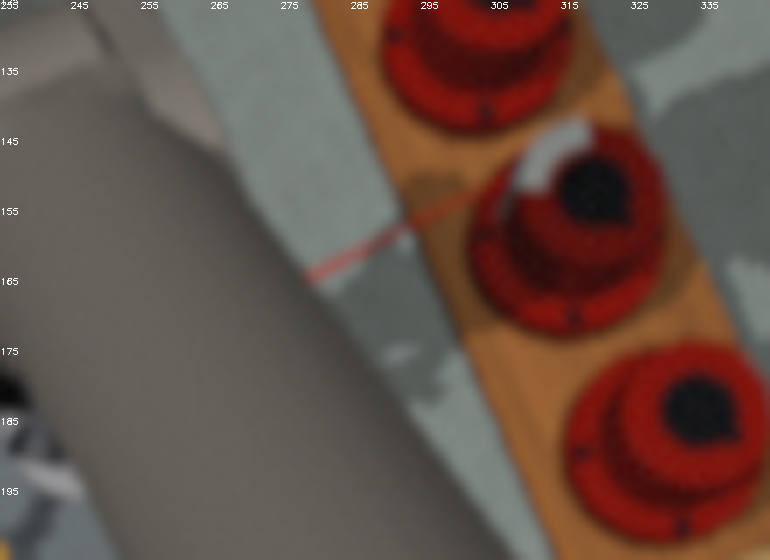

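```bash
python3 - <<'E'
from h import *
im=cv2.imread('pics/r_sr.png'); crop(im,250,245,20,40,18,'pics/r1.png'); crop(cv2.imread('pics/q_sr.png'),250,245,20,40,18,'pics/q1.png')
crop(cv2.imread('pics/scene0.png'),250,245,20,40,18,'pics/z1.png')
cv2.imwrite('pics/cmp.png',np.hstack([cv2.imread(f'pics/{a}1.png') for a in 'zqr'])[:, :])
for v in(256,272,276,281): print(v,ray('scene',259.9,v,.085))
h=np.array([.6115,-.2319])
for a in(0,15,45): 
  m=h+.036*np.array([np.cos(np.radians(a)),np.sin(np.radians(a))]); print(a,proj('scene',[[*m,.12],[*m,.085],[*m,.054]]))
E
```

```text
256 [ 0.62356399 -0.18091746  0.085     ]
272 [ 0.64408436 -0.22310711  0.085     ]
276 [ 0.6490452  -0.23330654  0.085     ]
281 [ 0.65515494 -0.2458681   0.085     ]
0 [[259.92737158 268.04332226]
 [259.59016891 275.30601031]
 [259.30440255 281.46086041]]
15 [[261.138534   264.88778626]
 [260.77490085 272.18644605]
 [260.46666547 278.37319012]]
45 [[260.59283268 258.35964927]
 [260.24565204 265.73028006]
 [259.95122392 271.9809772 ]]
```

View pics/cmp.png

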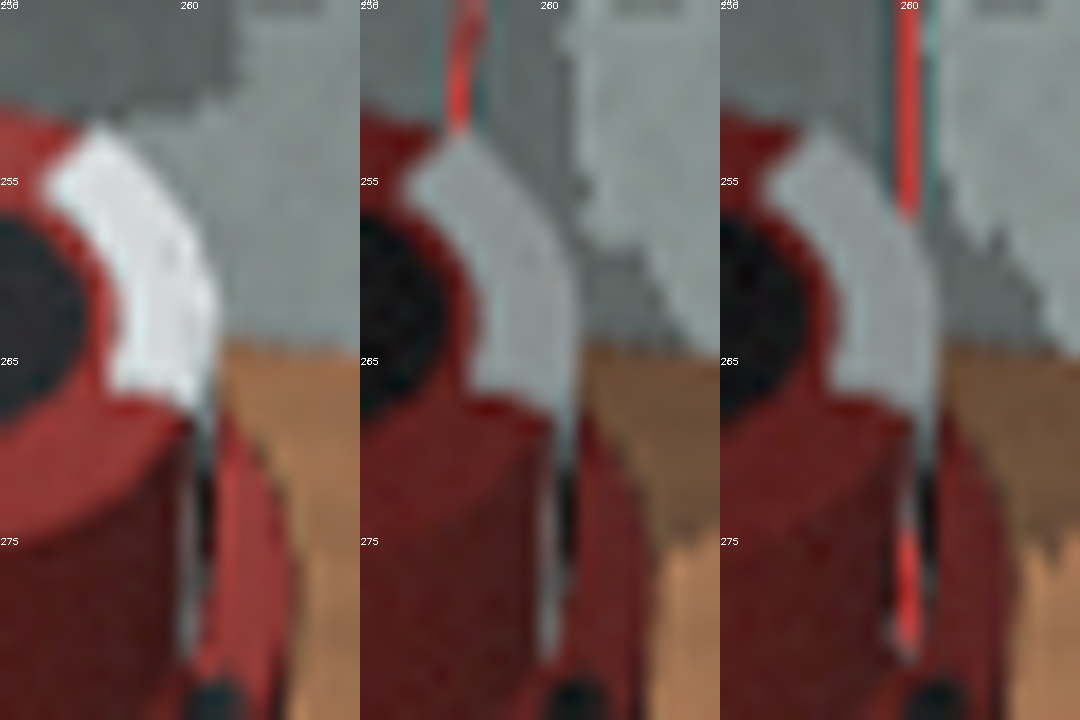

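```bash
python3 - <<'E'
from h import *
crop(cv2.imread('pics/r_tr.png'),276,145,36,24,21,'pics/r2.png')
print(ray('scene',170,233,.085)-[.528,.0125,.085])
h=np.array([.6126,-.2339]); m=h+.036*np.array([np.cos(np.radians(44.5)),np.sin(np.radians(44.5))])
print(proj('top',[[.528-.0015,.0125,.085],[*m,.085]]))
E
```

```text
[-1.50983030e-01 -2.38805779e-01 -4.16333634e-17]
[[245.99684273 181.70866231]
 [309.97259911 147.7014334 ]]
```

View pics/r2.png

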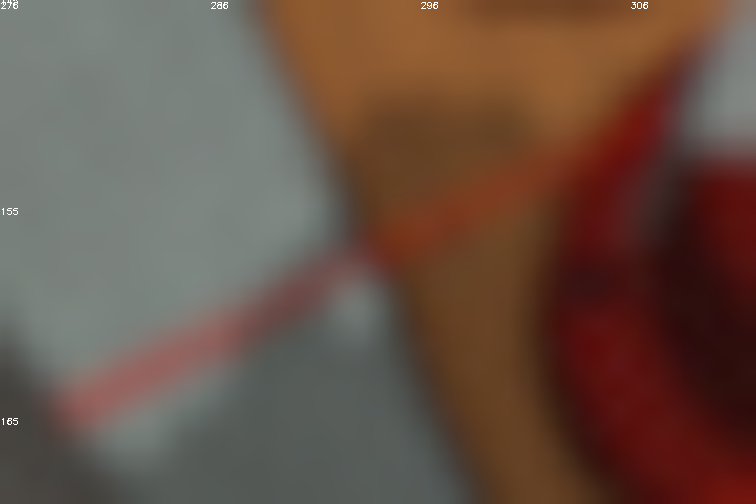

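Call:
drive_tool --increments "0 0 0 0.0015; 0 0 0 0; 0 0 0 0; 0 0 0 0; 0 0 0 0; 0 0 0 0; 0 0 0 0; 0 0 0 0; 0 0 0 0; 0 0 0 0"

```text
t: 18.0
eef_pos: [0.5281, 0.0128, 0.1604]
tool_rot: [0.0, 0.795, 0.607, 0.001]
contact_force: [-1.0, -0.1, 6.8]
gripper_width: 0.11
```

```bash
python3 look.py s; python3 line.py s | head -1; python3 - <<'E'
from h import *
crop(cv2.imread('pics/s_sr.png'),250,245,20,40,18,'pics/s1.png')
print(bot.get_obs()['joint_vel'].round(4))
E
```

```text
18.0 -15.297564185445193 [0.52809827 0.01280911 0.1603875 ] [-0.98275477 -0.09967731  6.77779524] [ 0.04776174  0.20881364 -0.10630173] 0.10996465891280159
scene 43 dir -64.07083155310198 offset from hub axis mm 33.40034184150634 mark left of line mm 0.7251620886304716 resid 5.0077177896882415e-14 x at y=.0125 [0.5298 0.0125]
[ 0.0003 -0.0003 -0.0006  0.0009  0.0001 -0.0001  0.0011]
```

View pics/s1.png

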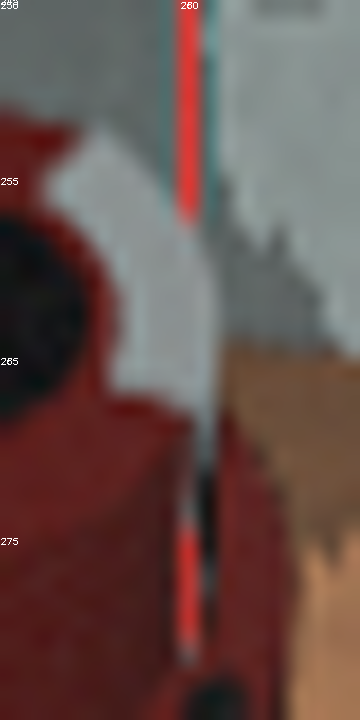

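View pics/s_sr.png

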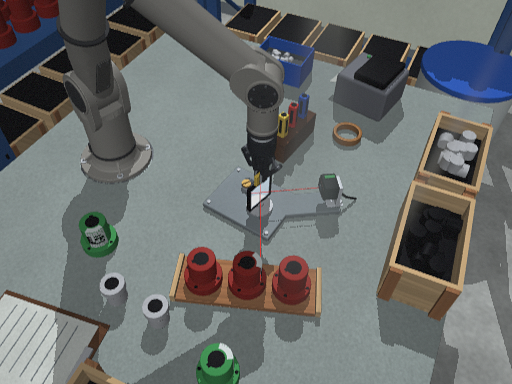

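```bash
python3 - <<'E'
from h import *
# difference of images with and without line in same place: s (now) vs q (earlier line elsewhere); arm nearly identical
s=cv2.imread('pics/s_tr.png').astype(float); q=cv2.imread('pics/q_tr.png').astype(float)
red=lambda i:i[...,2]-.5*(i[...,0]+i[...,1])
D=red(s)-red(q)
pts=[]
for u in range(281,305):
    v0=153.5-.52*(u-299.4); y=np.arange(int(v0)-3,int(v0)+4); w=np.clip(D[y,u],0,None); 
    if w.max()<4: continue
    c=y[w.argmax()]; y=np.arange(c-2,c+3); w=np.clip(D[y,u],0,None); pts.append((u,(w*y).sum()/w.sum(),w.max()))
pts=np.array(pts); print(pts.round(2).tolist())
k=np.ones(len(pts),bool)
for _ in range(4):
    a=np.polyfit(pts[k,0],pts[k,1],1); r=pts[:,1]-np.polyval(a,pts[:,0]); k=abs(r)<.35
print(a,k.sum())
for h in((.6126,-.2339),(.6126,-.2334)):
  m=np.array(h)+.036*np.array([np.cos(np.radians(44.5)),np.sin(np.radians(44.5))])
  pm=proj('top',[[*m,.085]])[0]; print(pm,'line v at mark u',np.polyval(a,pm[0]),'dv',np.polyval(a,pm[0])-pm[1])
A=ray('top',283,np.polyval(a,283),.085);B=ray('top',302,np.polyval(a,302),.085);d=B-A;d/=np.linalg.norm(d);nn=np.array([-d[1],d[0],0]);print('dir',np.degrees(np.arctan2(d[1],d[0])),'mark left mm',1e3*(np.r_[m,.085]-A)@nn, 'pivot left mm',1e3*(np.array([.527,.0128,.085])-A)@nn)
E
```

```text
[[281.0, 162.44, 34.5], [282.0, 162.05, 33.0], [283.0, 161.64, 35.5], [284.0, 161.1, 32.0], [285.0, 160.68, 33.5], [286.0, 160.19, 29.0], [287.0, 159.61, 31.5], [288.0, 159.13, 30.5], [289.0, 158.55, 34.5], [290.0, 158.12, 32.5], [291.0, 157.61, 32.5], [292.0, 157.09, 34.5], [293.0, 156.67, 30.0], [294.0, 156.22, 26.0], [295.0, 155.64, 26.5], [296.0, 155.03, 27.0], [297.0, 154.45, 30.0], [298.0, 153.91, 44.5], [299.0, 153.55, 47.5], [300.0, 153.08, 52.5], [301.0, 152.59, 51.0], [302.0, 152.22, 49.0], [303.0, 151.78, 50.5], [304.0, 151.24, 41.5]]
[ -0.49726468 302.30778559] 24
[309.97259911 147.7014334 ] line v at mark u 148.1693612458182 dv 0.4679278496263066
[309.82601368 147.70600328] line v at mark u 148.24225300102393 dv 0.5362497257895029
dir -64.75135623603114 mark left mm 1.6739566378566104 pivot left mm -4.719239093906605
```

Call:
drive_tool --increments "0 0 0 0.0015; 0 0 0 0; 0 0 0 0; 0 0 0 0; 0 0 0 0; 0 0 0 0; 0 0 0 0; 0 0 0 0; 0 0 0 0; 0 0 0 0"

```text
t: 18.93
eef_pos: [0.5281, 0.0128, 0.1604]
tool_rot: [0.0, 0.794, 0.607, 0.001]
contact_force: [-0.6, 0.1, 6.0]
gripper_width: 0.108
```

```bash
python3 look.py u; python3 line.py u | head -1; python3 - <<'E'
from h import *
crop(cv2.imread('pics/u_sr.png'),250,245,20,40,18,'pics/u1.png')
E
```

```text
18.9333 -15.207356070831002 [0.5280808  0.0128146  0.16036361] [-0.55342547  0.05874334  6.01205903] [ 0.09541295  0.24024078 -0.07798707] 0.10824053586600461
scene 43 dir -64.07083155310198 offset from hub axis mm 33.40034184150634 mark left of line mm 0.7251620886304716 resid 5.0077177896882415e-14 x at y=.0125 [0.5298 0.0125]
```

View pics/u1.png

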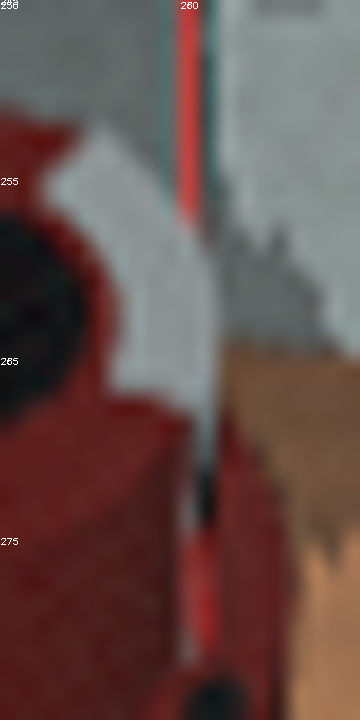

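```bash
python3 -c "
from station import bot
print(bot.hand_in()); print(bot.get_obs()['t'])"
```

```text
the job is handed in; nothing more can be done
None
the job is handed in; nothing more can be done
```

The job is handed in at about 19 s, with the gripper still holding the mirror at the reading angle. The hand-in gives no verdict, so the checks below are my own.

**Lock screw:** I used the blue driver's blade in the slot and turned the screw anticlockwise until the torque rose at its stop. The next picture showed the slot about 90° from where it started.

**Screwdriver:** It is back in its own hole. A picture shows it upright and fully seated, and the other two drivers look untouched.

**Mirror:** I took it by the yellow tab only, with the jaws closed to about 10 mm and almost no sideways force. I turned it 29.3° anticlockwise.

**Aim:** The line meets the label at a steep slant, about 71° from square-on, and the label's middle is on the side hidden from both cameras. I could only work out the hit point, not see it directly.
- **Before the last nudge:** my separate estimates put the line between 0 and 1.7 mm short of the middle, measured across the line. They disagreed by about 1 mm, and the top-camera direction fit was the poorest because its line missed the pivot by about 5 mm.
- **After the last nudge** (0.0015 rad): where the line re-emerges past the hub in the scene view puts it within about 0.3 mm of the middle. The automatic scene-camera fit still read 0.7 mm short, but it only resolves whole pixels, so I did not rely on it.

At this slant, 0.7 mm across the line is about 2 mm along the label.

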